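# Mix and bottle shoe-cupboard freshener balls

### The job

Fill the freshener jar for the shoe cupboard: put every white ceramic ball from the blue tray into the black bowl with the terracotta clay balls, then hold the wooden paddle with its blade low among the balls and stir round the middle of the bowl for at least four full, wide turns, keeping all the balls in the bowl. Then pick the bowl up by its orange handle and tip it to pour all the balls through the yellow funnel into the clear jar. Finish with the bowl standing back on its round grey mat and the paddle lying on its cork mat, without disturbing the carpenter's square, the ratchet driver or the steel L-brackets.

Things in the scene. Friction and masses are not known exactly. Their poses are not given: they have to be found in the camera images.
- bowl: loose black plastic bowl, about 0.25 kg, rim 156 mm across and 34 mm high, inner floor 56 mm across and 5 mm above the underside, conical wall 4 mm thick rising at about 36 deg from level, foot disc 90 mm across. Origin: centre of the underside; z up. Balls roll out over the rim once it is tipped past about 40 deg; 60 deg empties it
- bowl_handle (a point): middle of the bowl's straight level orange handle, 113 mm from the bowl's centre along the bowl's -x and 33 mm above its underside; the bar runs along the bowl's x from 72 to 154 mm out, 16 mm wide (y), 22 mm tall (z)
- bowl_mat: fixed thin round grey rubber mat under the bowl, 170 mm across, 4 mm thick; origin at the centre of its underside
- paddle: loose wooden stirring paddle, 40 g, 200 mm long along its own x, lying flat on the cork mat. Square shaft 14 x 14 mm from x = -100 to +50 mm; flat blade 24 mm wide and 8 mm thick from +48 to +100 mm. Origin: middle of its length, on the underside; z up as it lies
- paddle_tip (a point): the blade's free end: on the paddle's axis at x = +100 mm, 4 mm above its underside
- paddle_mat: fixed cork mat, 250 mm (its x) x 70 mm (its y), 4 mm thick; origin at the centre of its underside. The paddle starts lying along its x, blade towards +x
- tray: fixed hard blue silicone screw tray, 160 x 110 x 12 mm, origin at the centre of its underside; six 13 mm square through pockets at x = -50, 0, 50 mm, y = -27, 27 mm, in some of which the white balls sit with their centres about 20 mm above the table
- jar: fixed clear plastic jar, 64 mm across, 90 mm tall, walls 4 mm, with a wide yellow funnel standing in its mouth: funnel spout bore 48 mm, funnel rim 156 mm across and 137 mm above the table. Origin: centre of the jar's underside
- white1: white ceramic ball, 20 mm across, 10 g, origin at its centre; starts in a pocket of the tray; two to four of the four are present
- white2: white ceramic ball, 20 mm across, 10 g, origin at its centre; starts in a pocket of the tray; two to four of the four are present
- white3: white ceramic ball, 20 mm across, 10 g, origin at its centre; starts in a pocket of the tray; two to four of the four are present
- white4: white ceramic ball, 20 mm across, 10 g, origin at its centre; starts in a pocket of the tray; two to four of the four are present
- clay1: terracotta-coloured clay ball, 20 mm across, 10 g, origin at its centre; starts in the bowl
- clay2: terracotta-coloured clay ball, 20 mm across, 10 g, origin at its centre; starts in the bowl
- clay3: terracotta-coloured clay ball, 20 mm across, 10 g, origin at its centre; starts in the bowl
- square: aluminium carpenter's square lying flat (blade 260 x 30 x 4 mm along its -y, stock 95 x 30 x 12 mm along its +x); bystander
- ratchet: red ratchet driver, 210 mm long, 28 mm thick, lying along its x; origin under the tip of its steel shaft, red handle towards its -x; bystander
- bracket1: flat steel L-bracket, legs about 55 mm, 4 mm thick, lying; bystander
- bracket2: flat steel L-bracket, legs about 55 mm, 4 mm thick, lying; bystander
- bracket3: flat steel L-bracket, legs about 55 mm, 4 mm thick, lying; bystander
Not all that is in view belongs to the job. Of the things shaped like the paddle, the wooden one is meant.

How it is judged:
On the way, in this order (a step that is already met when the one before it is completed fails the run):
1. every white ball lies in the bowl with the clay ones (horizontal distance between each of white1, white2, white3, white4, clay1, clay2, clay3 and bowl below 0.072 m and z of white1 in the frame of bowl between 0 and 0.06 m and z of white2 in the frame of bowl between 0 and 0.06 m and z of white3 in the frame of bowl between 0 and 0.06 m and z of white4 in the frame of bowl between 0 and 0.06 m and z of clay1 in the frame of bowl between 0 and 0.06 m and z of clay2 in the frame of bowl between 0 and 0.06 m and z of clay3 in the frame of bowl between 0 and 0.06 m), for 0.2 s.
2. stirring with the held paddle, its tip low in the bowl: tip on the side away from the handle (horizontal distance between paddle_tip and bowl below 0.07 m and z of paddle_tip in the frame of bowl below 0.03 m and contact force between the fingers and paddle above 0.5 N and x of paddle_tip in the frame of bowl above 0.012 m).
3. stirring: tip on the handle side (horizontal distance between paddle_tip and bowl below 0.07 m and z of paddle_tip in the frame of bowl below 0.03 m and contact force between the fingers and paddle above 0.5 N and x of paddle_tip in the frame of bowl below -0.012 m).
4. stirring: tip again on the side away from the handle (all of step 2).
5. stirring: tip again on the handle side (all of step 3).
6. stirring: tip a third time on the side away from the handle (all of step 4).
7. stirring: tip on the bowl's +y side (horizontal distance between paddle_tip and bowl below 0.07 m and z of paddle_tip in the frame of bowl below 0.03 m and contact force between the fingers and paddle above 0.5 N and y of paddle_tip in the frame of bowl above 0.012 m and x of paddle_tip in the frame of bowl between -0.012 and 0.012 m).
8. stirring: tip on the bowl's -y side, all the balls still in the bowl (all of step 1 and horizontal distance between paddle_tip and bowl below 0.07 m and z of paddle_tip in the frame of bowl below 0.03 m and contact force between the fingers and paddle above 0.5 N and y of paddle_tip in the frame of bowl below -0.012 m).
9. the bowl is tipped beside or over the funnel to pour (angle between bowl's own z axis and vertical above 0.5 rad and horizontal distance between bowl and jar below 0.16 m and height (world z) of bowl above 0.12 m and contact force between the fingers and bowl above 0.5 N), for 0.1 s.
At the end, for the whole second after the job is handed in: All balls are in the jar below its mouth; the bowl stands upright on its mat (centres within 45 mm); the paddle lies on the cork mat, its middle within 60 mm lengthways and 35 mm sideways of the mat's, within about 20 deg of its direction; all at rest (horizontal distance between each of white1, white2, white3, white4, clay1, clay2, clay3 and jar below 0.03 m and z of each of white1, white2, white3, white4, clay1, clay2, clay3 in the frame of jar below 0.09 m and horizontal distance between bowl and bowl_mat below 0.045 m and height (world z) of bowl below 0.012 m and angle between bowl's own z axis and vertical below 0.1 rad and linear speed of each of bowl, paddle below 0.02 m/s and x of paddle in the frame of paddle_mat between -0.06 and 0.06 m and y of paddle in the frame of paddle_mat between -0.035 and 0.035 m and angle between the x axis of paddle and the x axis of paddle_mat, either way round below 0.35 rad and height (world z) of paddle below 0.03 m); the robot touches nothing.
It fails at once if a bystander (square, ratchet driver or an L-bracket) is moved more than 20 mm (distance of any of square, ratchet, bracket1, bracket2, bracket3 from where it was at the start of the episode above 0.02 m).
Of white1, white2, white3, white4 only 2 to 4 are there at a start; the rules pass over those that are not, and their reading is None.
At some moment in a run one of paddle, bowl may be knocked a few centimetres aside while the robot is not near it.
It also fails if it takes over 210 s, if anything falls off the work surface, if the arm or the gripper's body presses on something with over 40 N, if the wrist force passes 120 N, or if a joint passes its speed limit or range.

### The arm

A 7-joint arm with a two-finger parallel gripper is mounted at the origin on the work surface. World frame = base frame: x ahead of the robot, y to its left, z up, the work surface at z = 0. Lengths are in m, angles in rad, forces in N, time in s.
With the tool pointing down it reaches from about 0.4 to 0.85 m from the base axis. Payload 10.4 kg.
Tool frame: the origin (TCP) lies at the very end of the fingers, on their centre line; the grasp point (between the pads) lies 19 mm behind it; z points along the fingers, y is the line along which they close (so a half turn about z gives the same grasp; the last joint's range is limited). The gripper opens to 87 mm and grips with 3 to 60 N. Pads are 19 mm wide; open, the fingers measure 117 mm over their backs; the gripper's body (75 mm by 190 mm) begins 51 mm behind the grasp point.
Start: joints at [1.197, 0.332, -0.065, 1.46, 0.022, 1.35, -0.088], TCP at [0.215, -0.587, 0.223] pointing down, gripper open.
Joint ranges: [-2.6, 2.6], [-0.5, 2.12], [-1.47, 1.34], [0.16, 2.42], [-1.27, 4.41], [0.06, 2.06], [-2.6, 2.6]. Speed limits (rad/s): [2.22, 2.22, 2.79, 2.79, 3.14, 3.14, 3.14].

### API

Orientations are given as a unit quaternion [x, y, z, w].
In Python, from bench import status, camera, order gives the robot as it stands.
- The arm moves only by the tool jog_arm, never from a script. Its argument "plan" is a list of rows, each a list of 7 numbers: the turn, a rotation vector about the tool's x, y, z in rad, then the shift along the tool's x, y, z in mm, then the opening, from -1 (shut) to 1 (fully open). A call has 1 to 12 rows; each row is the pose to reach, as a shift and turn from the pose commanded when the call began, along the tool's axes at that moment; what a row does not reach only later rows make up. A row lasts 1/10 s, in which the tool goes at most 50 mm and 8.59 degrees, less where a joint would pass 70% of its speed; a pose out of reach is approached as far as the arm can. A call with a gripper value outside its range is refused whole. The fingers move at their own pace and stop on an object; "squeeze" is the grip in N (left out, the last holds). Time passes only in rows, so rows that repeat a pose let the fingers close. It gives the time, the measured TCP pose, the force, the opening and the grip force at its end, in the units of the state.
- status.read_state(): the state, without advancing time (a new reading comes with each control period).
- camera(name): name is "scene" or "top" or "wrist"; returns a dict with "image" (480x640x3 uint8, red, green, blue), "z_map" (480x640 float32, m along the optical axis (not along the pixel's ray), 0 where there is no reading), "fx", "fy", "cx", "cy" (pixels), "k1" (the pictures are not rectified: a ray, as slopes to the right and down, at radius r is drawn at 1 + k1 r^2 times it, then the intrinsics apply), "world_from_camera" (4x4, takes a point from camera to world coordinates); the wrist camera has in their place "mount" (4x4, takes a point from camera to tool coordinates, whose origin is the TCP and whose axes are the flange's). Camera axes: x right, y down, z forward; pixel columns grow to the right and rows downward; lengths in m; the calibration is good to about 2 mm. A picture is of the moment at which its call begins: read the wrist's pose just before it.
- order.close_job(): hands the job in; it is judged then, once.
The state is a dict: "time": time; "joint_positions": joint angles; "joint_vel": joint speeds; "joint_torque": joint torques, N m; "ee_pos": TCP position; "eef_rot": TCP orientation; "ft_force": force on the tool from outside, world axes, zero at the start; "torque": the same for the moment, N m; "width": finger opening in m; "grip_force": force on a finger pad.
Only numpy, scipy, OpenCV 4.12 (cv2) and the standard library are available. Lean on these libraries where they do the work, as an engineer would, in place of code of your own. Each camera call takes 0.05 s, during which the arm holds its last target. There are 200 camera calls.

## Working session

There is one attempt and no reset: what is moved stays moved. The work goes in short steps, Python scripts to look and compute and a tool call to move; the robot and the scene stay as the last step left them, time stands still between calls to the robot, and variables do not carry over. Pictures are saved under pics/ and viewed, at most 14 in all, crops included, and the job is handed in when it is done.

Besides the shell and the picture viewer there is one more tool, called after "Emit:" as name(argument=value, ...) on one line, values as JSON. jog_arm: Moves the arm, as the interface text tells. Its arguments: {"type":"object","properties":{"plan":{"type":"array"},"squeeze":{"type":"number"}},"required":["plan"]}

```bash
ls; mkdir -p pics
python3 - <<'E'
from bench import status,camera
import cv2,numpy as np
print(status.read_state())
for n in("top","scene"):
    c=camera(n);print(n,c["fx"],c["fy"],c["cx"],c["cy"],c["k1"],np.round(c["world_from_camera"],3).tolist())
    cv2.imwrite(f"pics/{n}0.png",c["image"][:,:,::-1]);np.savez(f"{n}0.npz",**c)
E
```

```text
pics
{'time': 0.0, 'joint_positions': array([ 1.19739758,  0.33284349, -0.06468181,  1.46093986,  0.0216332 ,
        1.34988796, -0.08848025]), 'joint_vel': array([-0.00079874,  0.00024929,  0.00104329, -0.00151606,  0.00016476,
       -0.00057727,  0.00247576]), 'joint_torque': array([ 1.12519635e-04, -6.23256111e+01,  2.47344375e-02, -3.89899564e+01,
       -6.13058545e-02,  3.98005592e-02,  9.87357021e-05]), 'ee_pos': array([ 0.2146228 , -0.58658825,  0.22177232]), 'eef_rot': array([ 9.84654003e-01,  1.74516522e-01, -1.70826032e-04, -6.69800875e-04]), 'ft_force': array([ 0.33238636, -0.35301107,  0.22092083]), 'torque': array([0.02091238, 0.0022081 , 0.01940989]), 'grip_force': 0.0, 'width': 0.08685621297322939}
top 501.0790961077078 501.0790961077078 316.9664207068852 241.1286191042619 -0.1323074292589235 [[0.058, -0.975, 0.216, 0.276], [-0.998, -0.057, 0.01, -0.01], [0.003, -0.216, -0.976, 1.126], [0.0, 0.0, 0.0, 1.0]]
scene 510.4141988059136 510.4141988059136 325.0858791046367 233.04128365093246 0.05014618735616713 [[-0.493, 0.698, -0.519, 1.231], [0.87, 0.393, -0.298, 0.397], [-0.004, -0.599, -0.801, 1.154], [0.0, 0.0, 0.0, 1.0]]
```

View pics/top0.png

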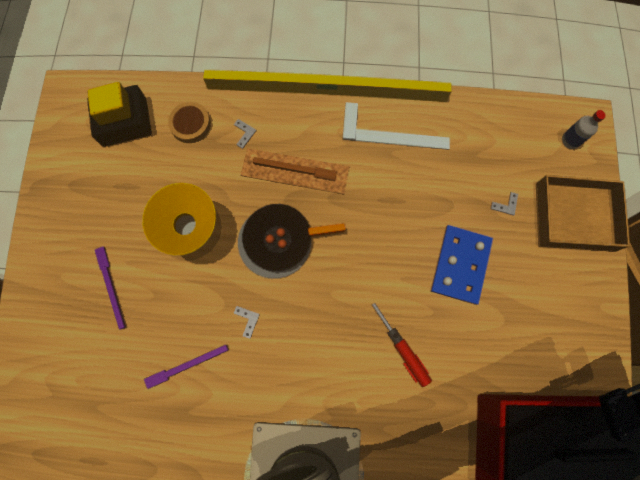

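View pics/scene0.png

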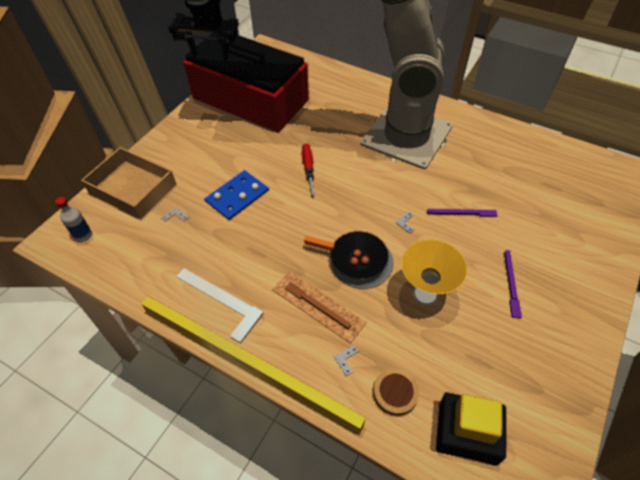

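The top view shows the wooden paddle on the cork mat (293,168) with its blade to the right. The two purple paddles at (110,288) and (186,367) are decoys, being neither wooden nor on the cork. There are 3 white balls at (480,245), (453,260) and (448,281). The bowl is at (275,238) with its handle to the right, and the funnel is at (182,220). I'll measure these and confirm in a crop.

```bash
cat > h.py <<'E'
import numpy as np,cv2
from bench import status,camera
from scipy.spatial.transform import Rotation as R
def grab(n):
    if n=="wrist":
        s=status.read_state();c=camera(n)
        T=np.eye(4);T[:3,:3]=R.from_quat(s["eef_rot"]).as_matrix();T[:3,3]=s["ee_pos"]
        c["world_from_camera"]=T@c["mount"];return c
    return camera(n)
def K(c): return np.array([[c["fx"],0,c["cx"]],[0,c["fy"],c["cy"]],[0,0,1.]])
def D(c): return np.array([c["k1"],0,0,0.])
def rays(c,px):
    u=cv2.undistortPoints(np.array(px,float).reshape(-1,1,2),K(c),D(c)).reshape(-1,2)
    return np.c_[u,np.ones(len(u))]
def plane(c,px,z):
    T=np.array(c["world_from_camera"]);d=rays(c,px)@T[:3,:3].T;o=T[:3,3]
    return o+d*((z-o[2])/d[:,2])[:,None]
def cloud(c):
    T=np.array(c["world_from_camera"]);h,w=c["z_map"].shape
    vv,uu=np.mgrid[:h,:w];r=rays(c,np.c_[uu.ravel(),vv.ravel()])*c["z_map"].reshape(-1,1)
    return (r@T[:3,:3].T+T[:3,3]).reshape(h,w,3)
def hsv(c): return cv2.cvtColor(c["image"],cv2.COLOR_RGB2HSV)
def mask(c,lo,hi): return cv2.inRange(hsv(c),np.array(lo),np.array(hi))
def blobs(m,amin=20):
    n,l,st,ce=cv2.connectedComponentsWithStats(m)
    return [(ce[i],st[i,4],l==i) for i in range(1,n) if st[i,4]>=amin]
def tool(pos): # world point -> tool-frame shift (mm) from current tcp
    s=status.read_state();return np.round(R.from_quat(s["eef_rot"]).inv().apply(np.array(pos)-s["ee_pos"])*1000,1)
E
python3 - <<'E'
from h import *
c=dict(np.load("top0.npz"));P=cloud(c);H=hsv(c)
for u,v in[(480,245),(453,260),(448,281),(269,238),(282,232),(282,243),(457,241),(474,267),(470,288),(330,230),(300,165),(245,350),(355,237)]:
    print((u,v),H[v,u],P[v,u].round(3))
im=c["image"][:,:,::-1]
a=cv2.resize(im[140:310,230:360],None,fx=3,fy=3,interpolation=2);b=cv2.resize(im[140:310,410:520],None,fx=3,fy=3,interpolation=2)
cv2.imwrite("pics/crop1.png",np.hstack([a,b]))
for nm,lo,hi in[("yellow",(20,180,100),(32,255,255)),("blue",(105,150,60),(125,255,255)),("orange",(10,200,120),(18,255,255)),("clay",(0,120,90),(9,255,255)),("white",(0,0,150),(180,60,255)),("grey",(0,0,60),(180,40,140)),("black",(0,0,0),(180,255,30))]:
    for ce,a,l in blobs(mask(c,lo,hi),40):
        if 130<ce[0]<520 and 130<ce[1]<320: print(nm,ce.round(1),a,np.median(P[l],0).round(3),"zmax",np.percentile(P[l][:,2],95).round(3))
E
```

```text
(480, 245) [ 29  35 169] [ 0.53  -0.369  0.035]
(453, 260) [ 23  51 160] [ 0.493 -0.308  0.028]
(448, 281) [ 30  40 167] [ 0.444 -0.295  0.033]
(269, 238) [  9 215 159] [0.52  0.109 0.027]
(282, 232) [  9 207 133] [0.535 0.08  0.03 ]
(282, 243) [ 10 210 157] [0.51  0.079 0.027]
(457, 241) [ 16 158 137] [ 0.544 -0.325  0.001]
(474, 267) [ 17 162 156] [ 0.484 -0.363  0.005]
(470, 288) [ 17 157 130] [ 0.436 -0.355  0.003]
(330, 230) [ 17 249 170] [ 0.541 -0.027  0.051]
(300, 165) [ 14 187 123] [0.706 0.051 0.007]
(245, 350) [ 18 170 170] [0.269 0.145 0.004]
(355, 237) [ 17 171 164] [ 0.54  -0.086  0.001]
yellow [178. 218.] 3879 [0.535 0.299 0.122] zmax 0.138
blue [462.  264.6] 2770 [ 0.485 -0.333  0.014] zmax 0.018
orange [326.2 228.5] 260 [ 0.544 -0.018  0.049] zmax 0.052
white [386.8 132.9] 1423 [ 0.795 -0.144  0.007] zmax 0.016
grey [244.8 132.5] 168 [0.786 0.19  0.006] zmax 0.01
grey [506.8 205.4] 198 [ 0.634 -0.453  0.006] zmax 0.01
```

View pics/crop1.png

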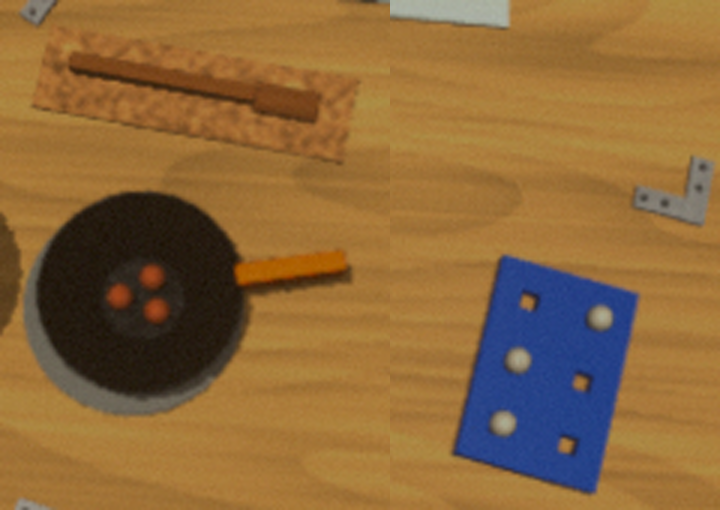

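The crop confirms the brown wooden paddle on cork, blade right (325,175); 3 whites at upper right, left middle and left bottom pockets; 3 clay balls in the bowl. Next, precise measurements.

```bash
cat > meas.py <<'E'
from h import *
from scipy.optimize import least_squares
def circ(p):
    f=lambda q:np.hypot(p[:,0]-q[0],p[:,1]-q[1])-q[2]
    return least_squares(f,[*p[:,:2].mean(0),.07],loss="soft_l1",f_scale=.002).x
def contour(m): 
    return max(cv2.findContours(m,cv2.RETR_EXTERNAL,cv2.CHAIN_APPROX_NONE)[0],key=cv2.contourArea).reshape(-1,2)
def roi(m,u0,u1,v0,v1):
    o=np.zeros_like(m);o[v0:v1,u0:u1]=m[v0:v1,u0:u1];return o
def rect(p): 
    (cx,cy),(w,h),a=cv2.minAreaRect((p[:,:2]*1000).astype(np.float32))
    if w<h:w,h,a=h,w,a+90
    return np.array([cx/1000,cy/1000,w,h,(a+90)%180-90]).round(3)
E
python3 - <<'E'
from meas import *
c=dict(np.load("top0.npz"))
y=contour(roi(mask(c,(20,150,60),(34,255,255)),130,230,170,270));print("funnel",circ(plane(c,y,.137)).round(4))
s=dict(np.load("scene0.npz"));y=contour(roi(mask(s,(20,150,60),(34,255,255)),390,480,230,320));print("funnel scene",circ(plane(s,y,.137)).round(4))
b=contour(roi(mask(c,(0,0,0),(180,255,62)),236,312,198,280));q=plane(c,b,.038);print("bowl",circ(q[q[:,1]>.03]).round(4))
b=contour(roi(mask(s,(0,0,0),(180,255,62)),325,395,225,285));q=plane(s,b,.038);print("bowl scene",circ(q[q[:,1]>.03]).round(4))
o=contour(roi(mask(c,(12,230,90),(22,255,255)),305,350,215,245));print("handle",rect(plane(c,o,.048)))
bl=contour(roi(mask(c,(105,120,50),(125,255,255)),420,500,215,310));r=rect(plane(c,bl,.012));print("tray",r)
th=np.radians(r[4]);
for i in(-.05,0,.05):
    for j in(-.027,.027):print("  pocket",i,j,(r[:2]+[np.cos(th)*i-np.sin(th)*j,np.sin(th)*i+np.cos(th)*j]).round(4))
H=hsv(c)
m=roi(mask(c,(0,0,95),(180,110,255)),435,492,225,300)
for ce,a,l in blobs(m,20): print("white",ce.round(1),a,plane(c,[ce],.021).round(4))
m=roi(mask(s,(0,0,95),(180,110,255)),205,270,170,220)
for ce,a,l in blobs(m,20): print("white sc",ce.round(1),a,plane(s,[ce],.021).round(4))
# paddle/mat
m=roi(mask(c,(5,100,30),(20,255,130)),235,355,145,200)
print("hsv cork",H[160,270],H[180,320],"pad",H[163,280],H[172,325],"grey mat",H[262,250],"wood",H[200,330])
E
```

```text
funnel [0.5272 0.2876 0.0772]
funnel scene [0.5272 0.2887 0.0762]
bowl [0.5209 0.0907 0.0762]
bowl scene [0.533  0.0945 0.0804]
handle [ 5.4400e-01 -1.8000e-02  8.0707e+01  1.5613e+01 -7.8676e+01]
tray [  0.489  -0.334 158.798 108.948 -13.138]
  pocket -0.05 -0.027 [ 0.4342 -0.3489]
  pocket -0.05 0.027 [ 0.4464 -0.2963]
  pocket 0 -0.027 [ 0.4829 -0.3603]
  pocket 0 0.027 [ 0.4951 -0.3077]
  pocket 0.05 -0.027 [ 0.5316 -0.3717]
  pocket 0.05 0.027 [ 0.5438 -0.3191]
white [468.8 230.5] 51 [[ 0.566  -0.3469  0.021 ]]
white [480.  245.3] 57 [[ 0.5327 -0.3731  0.021 ]]
white [485.4 270.5] 67 [[ 0.4747 -0.3849  0.021 ]]
white [452.5 259.5] 60 [[ 0.496  -0.3087  0.021 ]]
white [447.5 280.6] 60 [[ 0.4471 -0.2974  0.021 ]]
white sc [232.8 184.4] 168 [[ 0.4731 -0.3542  0.021 ]]
white sc [254.7 185.6] 36 [[ 0.4452 -0.2945  0.021 ]]
white sc [242.1 194.7] 38 [[ 0.4931 -0.3064  0.021 ]]
hsv cork [ 13 191 124] [ 15 173 170] pad [ 13 202 120] [ 14 202 120] grey mat [ 21  50 107] wood [ 17 171 154]
```

Run:
```python
from h import *
for p in[(.532,-.3724,.1),(.532,-.3724,.014)]:print(tool(p))
```

```text
[371.7 -92.  121.9]
[371.7 -91.9 207.9]
```

Emit:
jog_arm(plan=[[0, 0, 0, 200, -50, 60, 0], [0, 0, 0, 200, -50, 60, 0], [0, 0, 0, 372, -92, 122, 0], [0, 0, 0, 372, -92, 122, 0], [0, 0, 0, 372, -92, 122, 0], [0, 0, 0, 372, -92, 122, 0], [0, 0, 0, 372, -92, 122, 0], [0, 0, 0, 372, -92, 122, 0], [0, 0, 0, 372, -92, 122, 0], [0, 0, 0, 372, -92, 122, 0], [0, 0, 0, 372, -92, 122, 0], [0, 0, 0, 372, -92, 122, 0]], squeeze=12)

```text
time: 1.3
ee_pos: [0.5314, -0.3745, 0.101]
eef_rot: [0.985, 0.173, -0.0, 0.001]
ft_force: [-0.0, -0.4, 0.2]
width: 0.0432
grip_force: 0.0
```

Run:
```python
from h import *
c=grab("wrist");P=cloud(c);s=status.read_state();print(s["width"],s["ee_pos"],s["time"],s["eef_rot"])
cv2.imwrite("pics/w1.png",c["image"][:,:,::-1])
m=mask(c,(0,0,95),(180,80,255))
for ce,a,l in blobs(m,100):
    q=plane(c,[ce],.021)[0]
    if np.hypot(*(q[:2]-[.49,-.33]))<.12: print(ce.round(),a,q.round(4),P[int(ce[1]),int(ce[0])].round(4))
print(tool((.532,-.3724,.014)))
```

```text
0.04347104005204908 [ 0.53147149 -0.37428565  0.10102623] 1.35 [ 9.84869137e-01  1.73298975e-01 -4.27610165e-05  4.97405455e-04]
[311. 252.] 870 [ 0.5309 -0.3715  0.021 ] [ 0.5332 -0.3707  0.0292]
[192. 272.] 884 [ 0.4945 -0.3078  0.021 ] [ 0.4979 -0.3085  0.0279]
[ 1.2 -1.7 87. ]
```

Emit:
jog_arm(plan=[[0, 0, 0, 0, -2, 45, 0], [0, 0, 0, 0, -2, 80, 0], [0, 0, 0, 0, -2, 87, 0], [0, 0, 0, 0, -2, 87, 0], [0, 0, 0, 0, -2, 87, 0], [0, 0, 0, 0, -2, 87, -1], [0, 0, 0, 0, -2, 87, -1], [0, 0, 0, 0, -2, 87, -1], [0, 0, 0, 0, -2, 87, -1], [0, 0, 0, 0, -2, 60, -1], [0, 0, 0, 0, -2, 0, -1], [0, 0, 0, 0, -2, 0, -1]])

```text
time: 2.55
ee_pos: [0.5344, -0.3723, 0.1065]
eef_rot: [0.985, 0.174, 0.003, 0.003]
ft_force: [0.5, -1.1, 0.4]
width: 0.0188
grip_force: 12.0
```

Run:
```python
from h import *
print(tool((.525,.068,.1)),tool((.525,.068,.05)))
```

```text
[ 142.4 -416.7    4.5] [ 142.2 -417.    54.5]
```

Emit:
jog_arm(plan=[[0, 0, 0, 142, -417, 0, -1], [0, 0, 0, 142, -417, 0, -1], [0, 0, 0, 142, -417, 0, -1], [0, 0, 0, 142, -417, 0, -1], [0, 0, 0, 142, -417, 0, -1], [0, 0, 0, 142, -417, 0, -1], [0, 0, 0, 142, -417, 0, -1], [0, 0, 0, 142, -417, 0, -1], [0, 0, 0, 142, -417, 0, -1], [0, 0, 0, 142, -417, 0, -1], [0, 0, 0, 142, -417, 0, -1], [0, 0, 0, 142, -417, 0, -1]])

```text
time: 3.75
ee_pos: [0.522, 0.0682, 0.1004]
eef_rot: [0.985, 0.174, -0.0, 0.0]
ft_force: [0.0, 0.0, 0.7]
width: 0.0188
grip_force: 12.0
```

Run:
```python
from h import *
print(tool((.525,.068,.046)),status.read_state()["width"],tool((.495,-.308,.1)))
```

```text
[ 2.7  1.2 54.4] 0.018812299691181245 [-154.1  344.2    0.7]
```

Emit:
jog_arm(plan=[[0, 0, 0, 2, 1, 35, -1], [0, 0, 0, 2, 1, 54, -1], [0, 0, 0, 2, 1, 54, -1], [0, 0, 0, 2, 1, 54, -1], [0, 0, 0, 2, 1, 54, -0.3], [0, 0, 0, 2, 1, 54, -0.3], [0, 0, 0, 2, 1, 54, -0.3], [0, 0, 0, 2, 1, 15, -0.3], [0, 0, 0, 0, 0, 0, -0.2], [0, 0, 0, -154, 344, 0, 0], [0, 0, 0, -154, 344, 0, 0], [0, 0, 0, -154, 344, 0, 0]])

```text
time: 4.95
ee_pos: [0.5114, -0.0817, 0.1013]
eef_rot: [0.985, 0.175, 0.001, 0.0]
ft_force: [0.9, -0.3, -0.4]
width: 0.0425
grip_force: 0.0
```

Run:
```python
from h import *
print(status.read_state()["width"],tool((.495,-.308,.1)))
```

```text
0.042530782185874284 [-93.4 206.8   1.5]
```

Emit:
jog_arm(plan=[[0, 0, 0, -85, 190, 0, 0], [0, 0, 0, -85, 190, 0, 0], [0, 0, 0, -85, 190, 0, 0], [0, 0, 0, -85, 190, 0, 0], [0, 0, 0, -85, 190, 0, 0], [0, 0, 0, -85, 190, 0, 0], [0, 0, 0, -85, 190, 0, 0]])

```text
time: 5.65
ee_pos: [0.4974, -0.2861, 0.1007]
eef_rot: [0.985, 0.175, 0.0, -0.0]
ft_force: [0.5, 0.6, -1.0]
width: 0.0435
grip_force: 0.0
```

Run:
```python
from h import *
c=grab("wrist");print(tool((.495,-.308,.014)))
m=mask(c,(0,0,95),(180,80,255))
for ce,a,l in blobs(m,100):
    q=plane(c,[ce],.021)[0]
    if np.hypot(*(q[:2]-[.49,-.33]))<.12: print(ce.round(),a,q.round(4))
c=grab("top");m=roi=mask(c,(0,0,95),(180,110,255))[195:280,235:315]
for ce,a,l in blobs(m,20):print((ce+[235,195]).round(),a,plane(c,[ce+[235,195]],.03).round(3))
```

```text
[-10.2  20.2  86.7]
[348. 269.] 858 [ 0.4944 -0.3075  0.021 ]
[303. 323.] 283 [ 0.4517 -0.2943  0.021 ]
[258. 262.] 485 [[0.463 0.128 0.03 ]]
[288. 232.] 53 [[0.535 0.066 0.03 ]]
```

White 1 is in the bowl. Now grasp B.

Emit:
jog_arm(plan=[[0, 0, 0, -10, 20, 10, 0], [0, 0, 0, -10, 20, 55, 0], [0, 0, 0, -10, 20, 87, 0], [0, 0, 0, -10, 20, 87, 0], [0, 0, 0, -10, 20, 87, 0], [0, 0, 0, -10, 20, 87, -1], [0, 0, 0, -10, 20, 87, -1], [0, 0, 0, -10, 20, 87, -1], [0, 0, 0, -10, 20, 87, -1], [0, 0, 0, -10, 20, 60, -1], [0, 0, 0, -10, 20, 0, -1], [0, 0, 0, -10, 20, 0, -1]])

```text
time: 6.95
ee_pos: [0.4969, -0.3112, 0.106]
eef_rot: [0.985, 0.174, 0.003, 0.002]
ft_force: [0.6, -1.1, 0.2]
width: 0.0184
grip_force: 12.0
```

Run:
```python
from h import *
print(status.read_state()["width"],tool((.515,.068,.1)))
```

```text
0.018370988157391008 [ 147.3 -349.9    4.6]
```

Emit:
jog_arm(plan=[[0, 0, 0, 147, -350, 0, -1], [0, 0, 0, 147, -350, 0, -1], [0, 0, 0, 147, -350, 0, -1], [0, 0, 0, 147, -350, 0, -1], [0, 0, 0, 147, -350, 0, -1], [0, 0, 0, 147, -350, 0, -1], [0, 0, 0, 147, -350, 0, -1], [0, 0, 0, 147, -350, 0, -1], [0, 0, 0, 147, -350, 0, -1], [0, 0, 0, 147, -350, 0, -1], [0, 0, 0, 147, -350, 0, -1], [0, 0, 0, 147, -350, 0, -1]])

```text
time: 8.15
ee_pos: [0.5122, 0.0677, 0.1005]
eef_rot: [0.985, 0.173, -0.0, 0.0]
ft_force: [0.2, -0.9, -1.0]
width: 0.0186
grip_force: 12.0
```

Run:
```python
from h import *
print(tool((.515,.068,.046)),status.read_state()["width"],tool((.4465,-.2965,.1)))
```

```text
[ 2.7  0.7 54.5] 0.01860297619068881 [-186.2  319.9    0.7]
```

Emit:
jog_arm(plan=[[0, 0, 0, 0, 1, 35, -1], [0, 0, 0, 0, 1, 54, -1], [0, 0, 0, 0, 1, 54, -1], [0, 0, 0, 0, 1, 54, -1], [0, 0, 0, 0, 1, 54, -0.3], [0, 0, 0, 0, 1, 54, -0.3], [0, 0, 0, 0, 1, 54, -0.3], [0, 0, 0, 0, 1, 15, -0.3], [0, 0, 0, 0, 0, 0, -0.2], [0, 0, 0, -186, 320, 0, 0], [0, 0, 0, -186, 320, 0, 0], [0, 0, 0, -186, 320, 0, 0]])

```text
time: 9.35
ee_pos: [0.4857, -0.0799, 0.1012]
eef_rot: [0.985, 0.175, 0.001, 0.0]
ft_force: [0.5, -0.6, 0.7]
width: 0.0426
grip_force: 0.0
```

Run:
```python
from h import *
print(status.read_state()["width"],tool((.4465,-.2965,.1)))
```

```text
0.04264300732587293 [-111.4  189.8    1.3]
```

Emit:
jog_arm(plan=[[0, 0, 0, -94, 158, 0, 0], [0, 0, 0, -94, 158, 0, 0], [0, 0, 0, -94, 158, 0, 0], [0, 0, 0, -94, 158, 0, 0], [0, 0, 0, -94, 158, 0, 0], [0, 0, 0, -94, 158, 0, 0], [0, 0, 0, -94, 158, 0, 0]])

```text
time: 10.05
ee_pos: [0.4525, -0.2578, 0.1007]
eef_rot: [0.985, 0.175, 0.0, -0.0]
ft_force: [0.7, -0.4, 0.3]
width: 0.0434
grip_force: 0.0
```

Run:
```python
from h import *
c=grab("wrist");print(tool((.4465,-.2965,.014)))
m=mask(c,(0,0,95),(180,80,255))
for ce,a,l in blobs(m,100):
    q=plane(c,[ce],.021)[0]
    if np.hypot(*(q[:2]-[.49,-.33]))<.12: print(ce.round(),a,q.round(4))
c=grab("top");m=roi=mask(c,(0,0,95),(180,110,255))[195:280,235:315]
for ce,a,l in blobs(m,20):print((ce+[235,195]).round(),a,plane(c,[ce+[235,195]],.03).round(3))
```

```text
[-19.1  34.4  86.7]
[574. 215.] 149 [ 0.5263 -0.3912  0.021 ]
[370. 282.] 663 [ 0.4467 -0.2944  0.021 ]
[254. 248.] 1050 [[0.494 0.141 0.03 ]]
[294. 237.] 107 [[0.525 0.052 0.03 ]]
```

Emit:
jog_arm(plan=[[0, 0, 0, -19, 34, 10, 0], [0, 0, 0, -19, 34, 55, 0], [0, 0, 0, -19, 34, 87, 0], [0, 0, 0, -19, 34, 87, 0], [0, 0, 0, -19, 34, 87, 0], [0, 0, 0, -19, 34, 87, -1], [0, 0, 0, -19, 34, 87, -1], [0, 0, 0, -19, 34, 87, -1], [0, 0, 0, -19, 34, 87, -1], [0, 0, 0, -19, 34, 60, -1], [0, 0, 0, -19, 34, 0, -1], [0, 0, 0, -19, 34, 0, -1]])

```text
time: 11.35
ee_pos: [0.4482, -0.2989, 0.1057]
eef_rot: [0.985, 0.174, 0.003, 0.002]
ft_force: [1.4, -0.6, 0.6]
width: 0.0186
grip_force: 12.0
```

```bash
cat > bowl.py <<'E'
from meas import *
def handle(c):
    m=mask(c,(12,225,90),(22,255,255));P=None
    best=None
    for ce,a,l in blobs(m,60):
        if a<700 and 150<ce[1]<320 and 230<ce[0]<420:
            r=rect(plane(c,contour((l*255).astype(np.uint8)),.048))
            if best is None or abs(r[2]-82)<abs(best[2]-82): best=r
    t=np.radians(best[4]);d=np.array([np.cos(t),np.sin(t)])
    if d[1]>0:d=-d
    return best,d,best[:2]-.113*d
if __name__=="__main__":
    c=grab("top");print(handle(c),status.read_state()["time"])
    b=contour(roi(mask(c,(0,0,0),(180,255,62)),230,330,190,285));q=plane(c,b,.038);print("circ",circ(q).round(4))
    cv2.imwrite("pics/t_%d.png"%(10*status.read_state()["time"]),cv2.resize(c["image"][140:320,120:380,::-1],None,fx=3,fy=3))
E
python3 bowl.py; ls pics
```

```text
(array([ 5.4000e-01, -4.2000e-02,  8.1800e+01,  1.6568e+01, -8.0595e+01]), array([ 0.16341206, -0.9865579 ]), array([0.52153444, 0.06948104])) 11.4
circ [0.5206 0.0695 0.0752]
crop1.png
scene0.png
t_114.png
top0.png
w1.png
```

View pics/t_114.png

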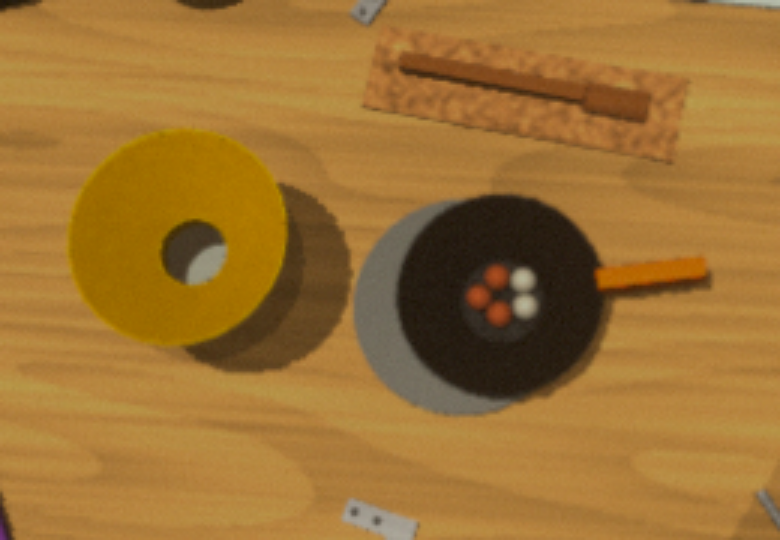

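Run:
```python
from h import *
print(tool((.515,.05,.1)),tool((.527,.085,.1)))
```

```text
[ 182.7 -304.7    4.2] [ 206.  -333.4    4.2]
```

Picture: the bowl was knocked about 23 mm towards its handle side, now at crop (500,296); it still stands on its mat with 3 clay and 2 white balls in it. I'll drop the third at the new place.

Emit:
jog_arm(plan=[[0, 0, 0, 182, -325, 0, -1], [0, 0, 0, 182, -325, 0, -1], [0, 0, 0, 182, -325, 0, -1], [0, 0, 0, 182, -325, 0, -1], [0, 0, 0, 182, -325, 0, -1], [0, 0, 0, 182, -325, 0, -1], [0, 0, 0, 182, -325, 0, -1], [0, 0, 0, 182, -325, 0, -1], [0, 0, 0, 182, -325, 0, -1], [0, 0, 0, 182, -325, 0, -1], [0, 0, 0, 182, -325, 0, -1], [0, 0, 0, 182, -325, 0, -1]])

```text
time: 12.6
ee_pos: [0.5049, 0.0686, 0.1002]
eef_rot: [0.985, 0.173, -0.0, 0.0]
ft_force: [0.1, 0.1, 0.0]
width: 0.0191
grip_force: 12.0
```

Run:
```python
from h import *
print(tool((.505,.066,.048)),status.read_state()["width"])
```

```text
[-0.7  2.5 52.2] 0.019118568961703344
```

Emit:
jog_arm(plan=[[0, 0, 0, 0, 2, 35, -1], [0, 0, 0, 0, 2, 52, -1], [0, 0, 0, 0, 2, 52, -1], [0, 0, 0, 0, 2, 52, -1], [0, 0, 0, 0, 2, 52, -0.3], [0, 0, 0, 0, 2, 52, -0.3], [0, 0, 0, 0, 2, 52, -0.3], [0, 0, 0, 0, 2, 15, -0.3], [0, 0, 0, 0, 0, -30, -0.2], [0, 0, 0, 0, 0, -80, 0], [0, 0, 0, 0, 100, -100, 0], [0, 0, 0, 0, 100, -100, 0]])

```text
time: 13.8
ee_pos: [0.5398, -0.0219, 0.203]
eef_rot: [0.984, 0.176, 0.002, 0.001]
ft_force: [1.2, 0.0, -0.2]
width: 0.0423
grip_force: 0.0
```

```bash
python3 bowl.py
python3 - <<'E'
from meas import *
c=grab("top");im=c["image"].astype(int)
# paddle: saturation/brightness smoothing; print profile across shaft
lab=cv2.cvtColor(cv2.bilateralFilter(c["image"],7,30,5),cv2.COLOR_RGB2LAB)
for u in(265,280,300,325):print(u,[tuple(int(x) for x in lab[v,u]) for v in range(150,194,3)])
for ce,a,l in blobs(roi(mask(c,(0,0,95),(180,110,255)),270,310,215,265),20):print(ce,a,plane(c,[ce],.03).round(3))
print(status.read_state()["time"])
E
```

```text
265 [(137, 141, 169), (129, 145, 168), (131, 146, 168), (96, 147, 163), (90, 147, 162), (52, 137, 148), (126, 145, 167), (120, 145, 166), (126, 145, 167), (130, 145, 168), (124, 141, 166), (136, 140, 168), (134, 140, 168), (132, 140, 167), (135, 140, 168)]
280 [(140, 140, 169), (133, 143, 168), (127, 145, 167), (122, 145, 166), (92, 147, 162), (90, 147, 162), (56, 138, 149), (128, 145, 167), (129, 145, 168), (123, 145, 166), (123, 145, 166), (127, 141, 167), (133, 140, 167), (47, 131, 137), (46, 131, 136)]
300 [(135, 140, 167), (136, 140, 168), (138, 141, 169), (134, 144, 169), (125, 145, 166), (95, 145, 161), (91, 147, 161), (54, 137, 148), (120, 144, 165), (129, 145, 167), (125, 145, 167), (117, 145, 165), (95, 139, 158), (40, 130, 135), (38, 129, 134)]
325 [(130, 129, 147), (125, 129, 146), (126, 130, 146), (125, 129, 147), (125, 129, 147), (125, 129, 147), (125, 129, 147), (124, 129, 147), (124, 129, 147), (123, 129, 146), (123, 129, 146), (123, 129, 146), (123, 129, 146), (123, 129, 146), (123, 129, 146)]
[293.97560976 237.53658537] 82 [[0.524 0.052 0.03 ]]
[291.         250.75609756] 41 [[0.493 0.057 0.03 ]]
13.9Traceback (most recent call last):
  File "bowl.py", line 13, in <module>
    c=grab("top");print(handle(c),status.read_state()["time"])
                        ~~~~~~^^^
  File "bowl.py", line 9, in handle
    t=np.radians(best[4]);d=np.array([np.cos(t),np.sin(t)])
                 ~~~~^^^
TypeError: 'NoneType' object is not subscriptable
```

```bash
cat > pad.py <<'E'
from meas import *
def paddle(c,z=.018,box=(235,360,145,200)):
    lab=cv2.cvtColor(cv2.bilateralFilter(c["image"],7,30,5),cv2.COLOR_RGB2LAB)
    m=roi(cv2.inRange(lab,np.array((65,140,150)),np.array((108,175,185))),*box)
    m=cv2.morphologyEx(m,cv2.MORPH_OPEN,np.ones((3,3),np.uint8))
    k=contour(m);return rect(plane(c,k,z)),k,m
def mat(c,box=(235,360,145,200)):
    lab=cv2.cvtColor(cv2.bilateralFilter(c["image"],7,30,5),cv2.COLOR_RGB2LAB)
    m=roi(cv2.inRange(lab,np.array((40,144,140)),np.array((200,175,185))),*box)
    m=cv2.morphologyEx(cv2.morphologyEx(m,cv2.MORPH_CLOSE,np.ones((5,5),np.uint8)),cv2.MORPH_OPEN,np.ones((5,5),np.uint8))
    return rect(plane(c,contour(m),.004))
E
python3 - <<'E'
from pad import *
from bench import status
c=dict(np.load("top0.npz"));r,k,m=paddle(c);print("paddle",r,k.min(0),k.max(0));print("mat",mat(c))
q=plane(c,k,.018);t=np.radians(r[4]);d=np.array([np.cos(t),np.sin(t)]);d=-d if d[1]>0 else d
s=(q[:,:2]-r[:2])@d;w=(q[:,:2]-r[:2])@[-d[1],d[0]]
for a in np.arange(-.1,.1,.02):
    i=(s>=a)&(s<a+.02);print(a.round(2),w[i].min().round(4),w[i].max().round(4))
print("d",d,"grip",r[:2]-.075*d)
s=status.read_state();print(R.from_quat(s["eef_rot"]).as_matrix().round(3).tolist(),s["joint_positions"].round(2))
# grey mat
s2=dict(np.load("top0.npz"))
cc=grab("top");g=mask(cc,(10,0,85),(40,80,140));g=roi(g,225,320,195,290)
k=max(blobs(g,100),key=lambda b:b[1]);print(k[0],k[1])
q=plane(cc,contour((k[2]*255).astype(np.uint8)),.004);ctr=np.array([.5211,.0695])
hull=cv2.convexHull((q[:,:2]*1e4).astype(np.float32)).reshape(-1,2)/1e4
print("mat circ from far-from-bowl pts",circ(q[np.hypot(*(q[:,:2]-ctr).T)>.085]).round(4))
E
```

```text
paddle [6.92000e-01 6.50000e-02 1.99668e+02 2.73210e+01 8.27590e+01] [253 158] [336 180]
mat [6.94000e-01 6.40000e-02 2.48802e+02 6.90330e+01 8.24810e+01]
-0.1 -0.0005 0.0124
-0.08 -0.0003 0.0129
-0.06 -0.001 0.0125
-0.04 -0.0009 0.013
-0.02 -0.0015 0.0124
0.0 -0.0018 0.0138
0.02 -0.002 0.0119
0.04 -0.0132 0.0142
0.06 -0.0126 0.0139
0.08 -0.0124 0.0142
d [-0.12604314 -0.99202476] grip [0.70145324 0.13940186]
[[0.942, 0.335, 0.003], [0.335, -0.942, -0.003], [0.002, 0.004, -1.0]] [ 0.35  0.19 -0.43  1.7   0.08  1.27 -1.33]
[253.67281553 248.35242718] 1030
mat circ from far-from-bowl pts [0.5171 0.0991 0.0819]
```

Run:
```python
from h import *
print(tool((.707,.139,.1)))
```

```text
[213.1 -98.5 101.1]
```

Emit:
jog_arm(plan=[[0, 0, -1.1, 50, -25, 0, 0], [0, 0, -1.1, 100, -50, 20, 0], [0, 0, -1.1, 213, -98, 100, 0], [0, 0, -1.1, 213, -98, 100, 0], [0, 0, -1.1, 213, -98, 100, 0], [0, 0, -1.1, 213, -98, 100, 0], [0, 0, -1.1, 213, -98, 100, 0], [0, 0, -1.1, 213, -98, 100, 0], [0, 0, -1.1, 213, -98, 100, 0], [0, 0, -1.1, 213, -98, 100, 0], [0, 0, -1.1, 213, -98, 100, 0], [0, 0, -1.1, 213, -98, 100, 0]])

```text
time: 15.15
ee_pos: [0.705, 0.1434, 0.1004]
eef_rot: [0.748, 0.663, 0.0, 0.0]
ft_force: [-0.2, -0.3, -0.3]
width: 0.0437
grip_force: 0.0
```

Run:
```python
from pad import *
s=status.read_state();M=R.from_quat(s["eef_rot"]).as_matrix();print(s["ee_pos"],np.degrees(np.arctan2(M[1,0],M[0,0])),s["joint_positions"].round(2))
c=grab("wrist");cv2.imwrite("pics/w2.png",c["image"][:,:,::-1]);np.savez("w2.npz",**c)
print(tool((.707,.139,.012)))
```

```text
[0.70497628 0.14339978 0.10037871] 83.08057514338557 [ 0.12  0.69 -0.6   1.29  0.39  1.28 -0.61]
[-4.1  2.5 88.4]
```

View pics/w2.png

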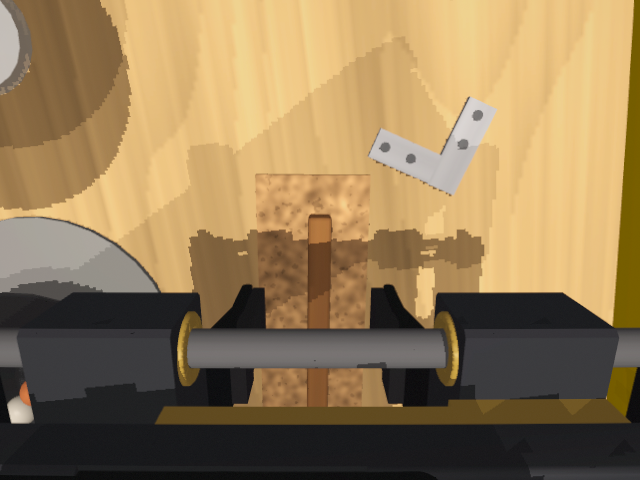

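The shaft is centred at column 319, between the fingertips (265/371), and its end is at row 215. The paddle is well aligned, with a bracket at (440,150) clear of it. Check the end point, then grasp.

Run:
```python
from h import *
c=dict(np.load("w2.npz"));q=plane(c,[(319,215),(309,290),(331,290),(256,175),(369,174)],.018);print(q.round(4));print(plane(c,[(256,175),(369,174)],.004).round(4))
d=np.array([-.126,-.992]);print("grip@-75:",q[0,:2]+d*.025, tool((*(q[0,:2]+d*.025),.012)))
```

```text
[[0.7087 0.1652 0.018 ]
 [0.697  0.1191 0.018 ]
 [0.7105 0.1175 0.018 ]
 [0.6756 0.1928 0.018 ]
 [0.7401 0.1856 0.018 ]]
[[0.6735 0.1915 0.004 ]
 [0.7416 0.1839 0.004 ]]
grip@-75: [0.70559236 0.14042193] [-2.9  0.9 88.4]
```

Emit:
jog_arm(plan=[[0, 0, 0, -3, 1, 45, 0], [0, 0, 0, -3, 1, 85, 0], [0, 0, 0, -3, 1, 93, 0], [0, 0, 0, -3, 1, 93, 0], [0, 0, 0, -3, 1, 93, -1], [0, 0, 0, -3, 1, 93, -1], [0, 0, 0, -3, 1, 93, -1], [0, 0, 0, -3, 1, 93, -1], [0, 0, 0, -3, 1, 93, -1], [0, 0, 0, -3, 1, 80, -1], [0, 0, 0, -3, 1, 30, -1], [0, 0, 0, -3, 1, -20, -1]], squeeze=50)

```text
time: 16.4
ee_pos: [0.7048, 0.1401, 0.1214]
eef_rot: [0.748, 0.664, -0.001, -0.001]
ft_force: [1.3, -0.0, -0.5]
width: 0.0133
grip_force: 50.0
```

Run:
```python
from h import *
s=status.read_state();print(s["width"],s["ee_pos"],s["joint_positions"].round(2),tool((.60,.16,.22)))
```

```text
0.013330512475269998 [0.70484499 0.14011081 0.12138951] [ 0.12  0.68 -0.61  1.27  0.38  1.31 -0.6 ] [   7.2 -106.7  -98.4]
```

Run:
```python
from h import *
print(tool((.64,.07,.26)))
```

```text
[ -77.4  -56.3 -138.5]
```

Emit:
jog_arm(plan=[[0, 0, 0, 0, 0, -50, -1], [0, 0, 0.1, 0, 0, -100, -1], [0, 0, 1.45, -77, -56, -138, -1], [0, 0, 1.45, -77, -56, -138, -1], [0, 0, 1.45, -77, -56, -138, -1], [0, 0, 1.45, -77, -56, -138, -1], [0, 0, 1.45, -77, -56, -138, -1], [0, 0, 1.45, -77, -56, -138, -1], [0, 0, 1.45, -77, -56, -138, -1], [0, 0, 1.45, -77, -56, -138, -1], [0, 0, 1.45, -77, -56, -138, -1], [0, 0, 1.45, -77, -56, -138, -1]])

```text
time: 17.6
ee_pos: [0.6407, 0.0708, 0.2592]
eef_rot: [1.0, -0.001, 0.0, -0.0]
ft_force: [-0.2, 0.4, -0.1]
width: 0.0135
grip_force: 50.0
```

Emit:
jog_arm(plan=[[0, 0.15, 0, 0, 0, 0, -1], [0, 0.3, 0, 0, 0, 0, -1], [0, 0.45, 0, 0, 0, 0, -1], [0, 0.6, 0, 0, 0, 0, -1], [0, 0.785, 0, 0, 0, 0, -1], [0, 0.785, 0, 0, 0, 0, -1], [0, 0.785, 0, 0, 0, 0, -1], [0, 0.785, 0, 0, 0, 0, -1], [0, 0.785, 0, 0, 0, 0, -1]])

```text
time: 18.5
ee_pos: [0.6418, 0.0707, 0.2595]
eef_rot: [0.924, 0.001, 0.383, -0.0]
ft_force: [0.1, -0.1, -1.1]
width: 0.0133
grip_force: 50.0
```

```bash
python3 - <<'E'
from h import *
s=status.read_state();print(s["width"],s["ee_pos"],s["joint_positions"].round(2));print(R.from_quat(s["eef_rot"]).as_matrix().round(3))
ts=grab("scene");np.savez("s1.npz",**ts);im=ts["image"][:,:,::-1]
tp=grab("top");np.savez("t1.npz",**tp)
cv2.imwrite("pics/s1.png",np.hstack([cv2.resize(im[130:330,280:480],(400,400)),cv2.resize(tp["image"][140:340,170:370,::-1],(400,400))]))
E
python3 bowl.py
```

```text
0.013285233872564643 [0.64184259 0.07073457 0.25948977] [ 0.23 -0.1  -0.49  2.08  0.37  0.42 -2.12]
[[ 0.707  0.002  0.707]
 [ 0.002 -1.     0.001]
 [ 0.707  0.001 -0.707]]
(array([ 5.4100e-01, -4.2000e-02,  7.9024e+01,  1.6644e+01, -8.1765e+01]), array([ 0.14323353, -0.98968892]), array([0.52481461, 0.06983485])) 18.65
circ [0.5316 0.0431 0.0544]
```

View pics/s1.png

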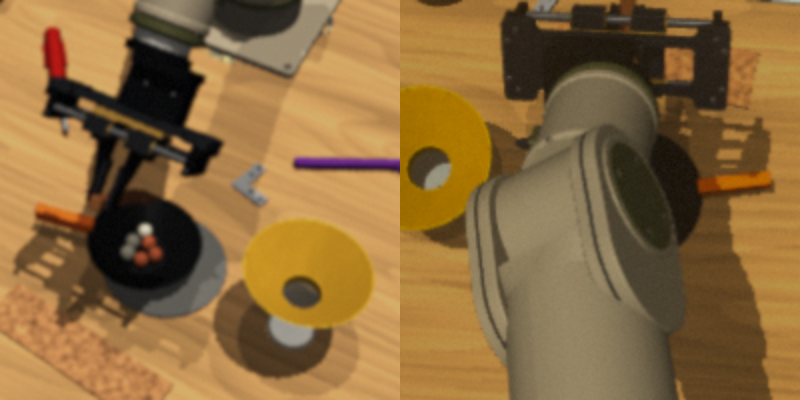

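Run:
```python
from h import *
c=grab("wrist");P=cloud(c);H=hsv(c);s=status.read_state();M=R.from_quat(s["eef_rot"]).as_matrix()
L=(P-s["ee_pos"])@M
for nm,cc in(("wrist",c),("scene",dict(np.load("s1.npz"))),("top",dict(np.load("t1.npz")))):
    P=cloud(cc);L=(P-s["ee_pos"])@M*1000
    w=(np.abs(L[...,1])<20)&(np.abs(L[...,2])<40)&(L[...,0]>-200)&(L[...,0]<60)&(P[...,2]>.07)&(cc["z_map"]>0)&(hsv(cc)[...,1]>120)
    print(nm,w.sum())
    for a in range(-200,60,20):
        i=w&(L[...,0]>=a)&(L[...,0]<a+20)
        if i.sum()>3:print(a,i.sum(),L[i].mean(0).round(1),np.percentile(L[i],[2,98],axis=0).round(0)[:,1:].tolist())
cv2.imwrite("pics/w3.png",c["image"][:,:,::-1])
T=c["world_from_camera"];print("cam in tool",c["mount"].round(3).tolist())
```

```text
wrist 4040
-40 1294 [-29.5   0.5 -10.8] [[-6.0, -12.0], [7.0, -9.0]]
-20 220 [ -1.6   0.3 -11.7] [[-6.0, -39.0], [7.0, -10.0]]
0 1803 [ 10.3   0.8 -10.9] [[-6.0, -14.0], [16.0, -1.0]]
20 723 [23.2  0.7 -8.4] [[-6.0, -12.0], [7.0, 0.0]]
scene 251
-180 10 [-165.7   -5.7   -2.9] [[-15.0, -4.0], [6.0, -1.0]]
-160 13 [-149.8   -8.5   -2.4] [[-15.0, -4.0], [5.0, 0.0]]
-140 13 [-127.2  -11.9   -0.3] [[-15.0, -3.0], [-8.0, 4.0]]
-120 20 [-111.1   -7.3   -5.2] [[-11.0, -10.0], [-0.0, 3.0]]
-100 19 [-89.7  -6.4  -6.3] [[-10.0, -10.0], [2.0, 1.0]]
-80 20 [-69.4  -8.3  -4.8] [[-10.0, -10.0], [-2.0, 2.0]]
-60 14 [-49.8  -8.7  -4.2] [[-10.0, -10.0], [-7.0, 3.0]]
-20 41 [ -5.7  -4.6 -19.3] [[-19.0, -38.0], [6.0, -6.0]]
0 60 [  9.2   0.2 -14.1] [[-19.0, -36.0], [16.0, 1.0]]
20 41 [23.5 -2.3 -3. ] [[-9.0, -9.0], [5.0, 3.0]]
top 151
-20 22 [ -6.1  -1.5 -12.6] [[-6.0, -25.0], [4.0, -10.0]]
0 80 [ 13.1  -2.1 -12.3] [[-14.0, -27.0], [15.0, -1.0]]
20 49 [24.8  0.8 -9. ] [[-5.0, -13.0], [7.0, -0.0]]
cam in tool [[0.001, -0.964, -0.266, 0.073], [1.0, 0.001, 0.001, 0.0], [-0.0, -0.266, 0.964, -0.162], [0.0, 0.0, 0.0, 1.0]]
```

Emit:
jog_arm(plan=[[0, 0.15, 0, -10, 0, 10, -1], [0, 0.3, 0, -20, 0, 20, -1], [0, 0.35, 0, -20, 0, 20, -1], [0, 0.35, 0, -20, 0, 20, -1], [0, 0.35, 0, -20, 0, 20, -1], [0, 0.35, 0, -20, 0, 20, -1]])

```text
time: 19.3
ee_pos: [0.626, 0.0776, 0.2833]
eef_rot: [0.866, -0.004, 0.5, 0.011]
ft_force: [0.9, -0.2, 0.1]
width: 0.0133
grip_force: 50.0
```

```bash
cat > tip.py <<'E'
from h import *
B=np.array([.5215,.0697])
def tip(s=None):
    s=s or status.read_state();return s["ee_pos"]+R.from_quat(s["eef_rot"]).apply([-.1745,0,0])
def show():
    s=status.read_state();M=R.from_quat(s["eef_rot"]).as_matrix()
    print("t",s["time"],"tip rel bowl",((tip(s)-[*B,.004])*1000).round(1),"ee",s["ee_pos"].round(4),"F",s["ft_force"].round(1),s["width"],"q",s["joint_positions"].round(2))
    return s,M
def to(x,y,z): # bowl-relative world-axis mm -> tool shift
    return tool(status.read_state()["ee_pos"]+np.array([*(B+np.array([x,y])/1000),.004+z/1000])-tip())
E
python3 - <<'E'
from tip import *
s,M=show();print(M.round(3))
for t in[(45,0,60),(45,0,27),(30,0,17)]:print(t,to(*t))
E
```

```text
t 19.3 tip rel bowl [ 17.3   7.3 128.2] ee [0.626  0.0776 0.2833] F [ 0.9 -0.2  0.1] 0.013326332477167446 q [ 0.82 -0.33 -1.04  2.26  0.69  0.07 -2.6 ]
[[ 0.5   -0.018  0.866]
 [ 0.004 -1.    -0.023]
 [ 0.866  0.015 -0.5  ]]
(45, 0, 60) [-45.3   5.8  58.2]
(45, 0, 27) [-73.8   5.3  74.7]
(30, 0, 17) [-90.    5.4  66.7]
```

Emit:
jog_arm(plan=[[0, -0.07, 0, 0, 0, 0, -1], [0, -0.14, 0, 0, 0, 0, -1], [0, -0.14, 0, 0, 0, 0, -1], [0, -0.14, 0, 0, 0, 0, -1]])

```text
time: 19.7
ee_pos: [0.6273, 0.0821, 0.2836]
eef_rot: [0.899, -0.003, 0.437, 0.006]
ft_force: [0.1, 1.2, 0.3]
width: 0.0132
grip_force: 50.0
```

Emit:
jog_arm(plan=[[0.12, 0, -0.09, 0, 0, 0, -1], [0.24, 0, -0.18, 0, 0, 0, -1], [0.36, 0, -0.28, 0, 0, 0, -1], [0.48, 0, -0.376, 0, 0, 0, -1], [0.48, 0, -0.376, 0, 0, 0, -1], [0.48, 0, -0.376, 0, 0, 0, -1], [0.48, 0, -0.376, 0, 0, 0, -1], [0.48, 0, -0.376, 0, 0, 0, -1]])

```text
time: 20.5
ee_pos: [0.6249, 0.0767, 0.2802]
eef_rot: [0.875, 0.23, 0.413, -0.104]
ft_force: [-0.0, 0.5, -1.1]
width: 0.0133
grip_force: 50.0
```

Run:
```python
from tip import *
s,M=show();print(M.round(3))
for t in[(30,40,60),(30,40,27),(0,0,60)]:print(t,to(*t))
```

```text
t 20.5 tip rel bowl [  7.1 -48.2 141.6] ee [0.6249 0.0767 0.2802] F [-0.   0.5 -1.1] 0.013341142538274354 q [-0.61 -0.21  0.58  2.15 -0.66  0.46 -0.56]
[[ 0.552  0.488  0.676]
 [ 0.316 -0.873  0.372]
 [ 0.771  0.008 -0.636]]
(30, 40, 60) [-22.4 -66.5 100.3]
(30, 40, 27) [-47.8 -66.7 121.3]
(0, 0, 60) [-51.6 -46.2  65.1]
```

Emit:
jog_arm(plan=[[0, 0.08, 0, -22, -10, 20, -1], [0, 0.17, 0, -40, -10, 30, -1], [0, 0.17, 0, -40, -10, 30, -1], [0, 0.17, 0, -40, -10, 30, -1], [0, 0.17, 0, -40, -10, 30, -1]])

```text
time: 21.0
ee_pos: [0.6156, 0.0862, 0.2263]
eef_rot: [0.838, 0.219, 0.483, -0.125]
ft_force: [-0.8, 1.1, -0.3]
width: 0.0136
grip_force: 50.0
```

```bash
python3 bowl.py
python3 - <<'E'
from tip import *
s,M=show();print(M.round(3))
h=np.array([M[0,2],M[1,2]]);h/=np.hypot(*h);print("heading",h)
for r,z in((42,60),(40,22),(27,19)):print(r,z,to(*(-h*r),z))
E
```

```text
(array([ 5.4600e-01, -6.8000e-02,  2.4521e+01,  1.3707e+01, -8.6626e+01]), array([ 0.05885338, -0.99826664]), array([0.53934957, 0.04480413])) 21.05
circ [0.5527 0.0757 0.0902]
t 21.05 tip rel bowl [ 19.9 -26.4  74.3] ee [0.6169 0.0864 0.2296] F [1.5 0.3 1.2] 0.013572957460901088 q [-1.2  -0.43  1.15  2.35 -1.18  0.14  0.16]
[[ 0.433  0.49   0.757]
 [ 0.247 -0.872  0.423]
 [ 0.867  0.004 -0.498]]
heading [0.87308667 0.48756503]
42 60 [-35.4 -32.9 -33.2]
40 22 [-67.4 -33.  -12.5]
27 19 [-63.5 -33.    0.3]
```

Emit:
jog_arm(plan=[[0, 0, 0, 40, 0, -20, -1], [0.1, 0, -0.06, 61, 0, -35, -1], [0.2, 0, -0.12, 61, 0, -35, -1], [0.32, 0, -0.184, 61, 0, -35, -1], [0.32, 0, -0.184, 61, 0, -35, -1], [0.32, 0, -0.184, 61, 0, -35, -1]])

```text
time: 21.65
ee_pos: [0.619, 0.0831, 0.3001]
eef_rot: [0.785, 0.37, 0.452, -0.208]
ft_force: [-0.2, 0.8, 0.0]
width: 0.0137
grip_force: 50.0
```

Emit:
jog_arm(plan=[[0, -0.1, 0, 0, 0, 0, -1], [0, -0.16, 0, 0, 0, 0, -1], [0, -0.16, 0, 0, 0, 0, -1], [0, -0.16, 0, 0, 0, 0, -1]])

```text
time: 22.05
ee_pos: [0.6175, 0.085, 0.3004]
eef_rot: [0.817, 0.385, 0.39, -0.18]
ft_force: [0.5, -0.7, -0.6]
width: 0.0132
grip_force: 50.0
```

Run:
```python
from tip import *
s,M=show();print(M.round(3))
h=np.array([M[0,2],M[1,2]]);h/=np.hypot(*h);print("heading",h)
for r,z in((42,60),(40,22),(27,19)):print(r,z,to(*(-h*r),z))
```

```text
t 22.05 tip rel bowl [ 26.4 -70.  161. ] ee [0.6175 0.085  0.3004] F [ 0.5 -0.7 -0.6] 0.01323492655044632 q [-0.98 -0.1   1.13  1.99 -0.88  0.89 -0.05]
[[ 0.399  0.769  0.499]
 [ 0.489 -0.639  0.594]
 [ 0.776  0.007 -0.631]]
heading [0.64315186 0.76573866]
42 60 [-81.1 -66.   59.6]
40 22 [-109.3  -66.2   85.2]
27 19 [-103.5  -66.2   97.2]
```

Emit:
jog_arm(plan=[[0, 0, 0, -27, -22, 20, -1], [0, 0, 0, -54, -44, 40, -1], [0, 0, 0, -81, -66, 60, -1], [0, 0, 0, -81, -66, 60, -1], [0, 0, 0, -81, -66, 60, -1]])

```text
time: 22.55
ee_pos: [0.5637, 0.1231, 0.1986]
eef_rot: [0.817, 0.385, 0.389, -0.18]
ft_force: [0.6, 0.2, -0.6]
width: 0.0134
grip_force: 50.0
```

Run:
```python
from tip import *
s,M=show();print(M.round(3))
h=np.array([M[0,2],M[1,2]]);h/=np.hypot(*h)
for r,z in((40,22),(27,19)):print(r,z,to(*(-h*r),z))
c=grab("scene");cv2.imwrite("pics/s2.png",cv2.resize(c["image"][150:350,260:480,::-1],(660,600),interpolation=2))
P=cloud(c);L=(P-s["ee_pos"])@M*1000
w=(np.abs(L[...,1])<20)&(np.abs(L[...,2])<15)&(L[...,0]>-200)&(L[...,0]<60)&(P[...,2]>.045)&(c["z_map"]>0)&(hsv(c)[...,1]>120)
print(L[w][:,0].min(),L[w].shape)
for a in range(-200,60,30):
    i=w&(L[...,0]>=a)&(L[...,0]<a+30)
    if i.sum()>3:print(a,i.sum(),np.median(L[i],0).round(1))
```

```text
t 22.55 tip rel bowl [-27.7 -31.9  59.4] ee [0.5637 0.1231 0.1986] F [ 0.6  0.2 -0.6] 0.013430404825410648 q [-1.06 -0.15  1.15  2.24 -1.03  0.68  0.16]
[[ 0.401  0.769  0.497]
 [ 0.489 -0.639  0.594]
 [ 0.775  0.005 -0.632]]
40 22 [-27.6   0.5  25.4]
27 19 [-21.7   0.5  37.4]
-176.11782012936945 (158, 3)
-170 10 [-158.2    9.2    0.6]
-140 19 [-124.8    6.5   -0.2]
-110 21 [-97.    5.2  -5.3]
-80 20 [-64.8   5.4  -0.4]
-50 4 [-44.6   5.8  -4.4]
-20 25 [ 3.9 -2.6 -8.4]
10 56 [21.7 -0.7 -2.6]
```

View pics/s2.png

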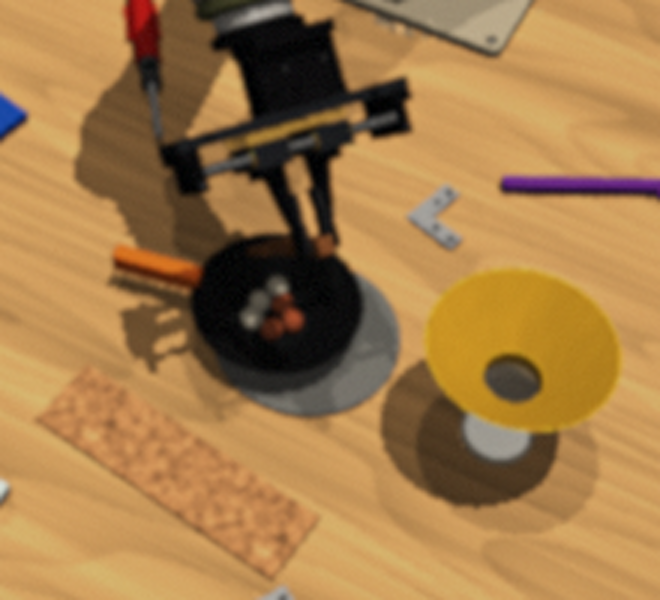

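Picture: the paddle is held, with its blade (265,250) over the robot side of the bowl and all six balls clustered around (270,310). Lower the blade.

Emit:
jog_arm(plan=[[0, 0, 0, -14, 0, 13, -1], [0, 0, 0, -28, 0, 25, -1], [0, 0, 0, -28, 0, 25, -1], [0, 0, 0, -25, 0, 31, -1], [0, 0, 0, -22, 0, 37, -1], [0, 0, 0, -22, 0, 37, -1]])

```text
time: 23.2
ee_pos: [0.568, 0.136, 0.1688]
eef_rot: [0.818, 0.385, 0.389, -0.178]
ft_force: [-0.2, -0.2, -0.4]
width: 0.0133
grip_force: 50.0
```

Run:
```python
from tip import *
s,M=show()
h=np.array([M[0,2],M[1,2]]);h/=np.hypot(*h);a0=np.arctan2(-h[1],-h[0]);p0=np.array(to(*(-h*27),18))
print("p0",p0,"a0",np.degrees(a0))
for k in range(1,13):
    a=a0+k*np.pi/6;print(k,to(27*np.cos(a),27*np.sin(a),18).round(0).tolist())
```

```text
t 23.2 tip rel bowl [-23.4 -19.4  29.9] ee [0.568  0.136  0.1688] F [-0.2 -0.2 -0.4] 0.013329958993549284 q [-1.2   0.01  1.31  2.27 -1.27  0.75  0.36]
p0 [-7.4  5.2  9.8] a0 -130.27997966683614
1 [-5.0, 19.0, 13.0]
2 [1.0, 29.0, 20.0]
3 [9.0, 32.0, 31.0]
4 [18.0, 29.0, 41.0]
5 [24.0, 19.0, 49.0]
6 [27.0, 6.0, 52.0]
7 [25.0, -8.0, 49.0]
8 [19.0, -18.0, 41.0]
9 [10.0, -22.0, 31.0]
10 [2.0, -18.0, 20.0]
11 [-5.0, -8.0, 13.0]
12 [-7.0, 5.0, 10.0]
```

Emit:
jog_arm(plan=[[0, 0, 0, 35, 0, -25, -1], [0, 0, 0, 70, 0, -55, -1], [0, 0, 0, 95, 0, -75, -1], [0, -0.15, 0, 95, 0, -75, -1], [0, -0.3, 0, 95, 0, -75, -1], [0, -0.45, 0, 95, 0, -75, -1], [0, -0.6, 0, 95, 0, -75, -1], [0, -0.75, 0, 95, 0, -75, -1], [0, -0.88, 0, 95, 0, -75, -1], [0, -0.88, 0, 95, 0, -75, -1], [0, -0.88, 0, 95, 0, -75, -1]])

```text
time: 24.3
ee_pos: [0.5682, 0.1386, 0.2878]
eef_rot: [0.906, 0.424, 0.003, 0.004]
ft_force: [-0.1, -1.0, -0.3]
width: 0.0136
grip_force: 50.0
```

Run:
```python
from tip import *
s,M=show();print(M.round(3))
```

```text
t 24.3 tip rel bowl [-65.  -65.2 283.5] ee [0.5682 0.1386 0.2878] F [-0.1 -1.  -0.3] 0.013575670192684389 q [-0.81  0.22  0.58  1.5  -0.12  1.44 -0.92]
[[ 0.64   0.768  0.009]
 [ 0.768 -0.64  -0.005]
 [ 0.002  0.01  -1.   ]]
```

Emit:
jog_arm(plan=[[0, 0, 0.12, 0, 41, 0, -1], [0, 0, 0.24, -8, 82, 0, -1], [0, 0, 0.37, -8, 82, 8, -1], [0, 0, 0.37, -8, 82, 8, -1], [0, 0, 0.37, -8, 82, 8, -1]])

```text
time: 24.8
ee_pos: [0.6251, 0.079, 0.2818]
eef_rot: [0.968, 0.252, 0.004, 0.003]
ft_force: [-0.7, 0.4, -0.2]
width: 0.0136
grip_force: 50.0
```

Emit:
jog_arm(plan=[[0, 0.15, 0, 0, 0, 0, -1], [0, 0.3, 0, 0, 0, 0, -1], [0, 0.45, 0, 0, 0, 0, -1], [0, 0.6, 0, 0, 0, 0, -1], [0, 0.75, 0, 0, 0, 0, -1], [0, 0.9, 0, 0, 0, 0, -1], [0, 0.9, 0, 0, 0, 0, -1], [0, 0.9, 0, 0, 0, 0, -1]])

```text
time: 25.6
ee_pos: [0.6246, 0.0804, 0.2818]
eef_rot: [0.87, 0.228, 0.424, -0.107]
ft_force: [0.7, -0.7, 1.2]
width: 0.0136
grip_force: 50.0
```

Emit:
jog_arm(plan=[[-0.1, 0, 0.08, 0, 0, 0, -1], [-0.2, 0, 0.16, 0, 0, 0, -1], [-0.3, 0, 0.23, 0, 0, 0, -1], [-0.4, 0, 0.31, 0, 0, 0, -1], [-0.4, 0, 0.31, 0, 0, 0, -1], [-0.4, 0, 0.31, 0, 0, 0, -1], [-0.4, 0, 0.31, 0, 0, 0, -1]])

```text
time: 26.3
ee_pos: [0.6257, 0.0791, 0.2832]
eef_rot: [0.9, 0.024, 0.436, -0.002]
ft_force: [0.3, -0.0, -1.2]
width: 0.0134
grip_force: 50.0
```

Run:
```python
from tip import *
s,M=show();print(M.round(3))
```

```text
t 26.3 tip rel bowl [ -3.8   2.3 142.3] ee [0.6257 0.0791 0.2832] F [ 0.3 -0.  -1.2] 0.013435707467201482 q [ 0.14 -0.2  -0.41  2.18  0.46  0.3  -2.2 ]
[[ 0.619  0.044  0.784]
 [ 0.041 -0.999  0.024]
 [ 0.784  0.017 -0.62 ]]
```

Emit:
jog_arm(plan=[[0, -0.15, 0, 0, 0, 0, -1], [0, -0.3, 0, 0, 0, 0, -1], [0, -0.45, 0, 0, 0, 0, -1], [0, -0.6, 0, 0, 0, 0, -1], [0, -0.75, 0, 0, 0, 0, -1], [0, -0.9, 0, 0, 0, 0, -1], [0, -0.9, 0, 0, 0, 0, -1], [0, -0.9, 0, 0, 0, 0, -1]])

```text
time: 27.1
ee_pos: [0.6257, 0.0783, 0.2804]
eef_rot: [1.0, 0.023, 0.0, 0.008]
ft_force: [-0.3, -0.4, -1.1]
width: 0.0133
grip_force: 50.0
```

Emit:
jog_arm(plan=[[0, 0, -0.14, 0, 0, 0, -1], [0, 0, -0.28, 0, 0, 0, -1], [0, 0, -0.42, 0, 0, 0, -1], [0, 0, -0.56, 0, 0, 0, -1], [0, 0, -0.7, 0, 0, 0, -1], [0, 0, -0.8, 0, 0, 0, -1], [0, 0, -0.8, 0, 0, 0, -1], [0, 0, -0.8, 0, 0, 0, -1]])

```text
time: 27.9
ee_pos: [0.624, 0.0778, 0.2828]
eef_rot: [0.912, 0.409, -0.002, 0.008]
ft_force: [-0.1, 0.0, 0.1]
width: 0.0133
grip_force: 50.0
```

Emit:
jog_arm(plan=[[0, 0.15, 0, 0, 0, 0, -1], [0, 0.3, 0, 0, 0, 0, -1], [0, 0.45, 0, 0, 0, 0, -1], [0, 0.6, 0, 0, 0, 0, -1], [0, 0.75, 0, 0, 0, 0, -1], [0, 0.87, 0, 0, 0, 0, -1], [0, 0.87, 0, 0, 0, 0, -1], [0, 0.87, 0, 0, 0, 0, -1]])

```text
time: 28.7
ee_pos: [0.6236, 0.0772, 0.281]
eef_rot: [0.829, 0.375, 0.38, -0.166]
ft_force: [0.3, 0.1, -0.1]
width: 0.0131
grip_force: 50.0
```

Run:
```python
from tip import *
s,M=show();print(M.round(3))
h=np.array([M[0,2],M[1,2]]);h/=np.hypot(*h);print(h)
for r,z in((42,60),(40,22),(27,18)):print(r,z,to(*(-h*r),z))
```

```text
t 28.7 tip rel bowl [ 26.9 -79.  145.4] ee [0.6236 0.0772 0.281 ] F [ 0.3  0.1 -0.1] 0.013062098654098084 q [ 0.43  0.03 -0.27  1.94 -0.95  0.88 -0.03]
[[ 0.431  0.747  0.506]
 [ 0.495 -0.664  0.559]
 [ 0.754  0.01  -0.657]]
[0.67073702 0.74169525]
42 60 [-64.5 -73.8  55. ]
40 22 [-91.8 -74.1  81.4]
27 18 [-86.3 -74.1  93.9]
```

Emit:
jog_arm(plan=[[0, 0, 0, -21, -25, 18, -1], [0, 0, 0, -43, -50, 37, -1], [0, 0, 0, -65, -74, 55, -1], [0, 0, 0, -65, -74, 55, -1], [0, 0, 0, -65, -74, 55, -1], [0, 0, 0, -79, -74, 68, -1], [0, 0, 0, -92, -74, 81, -1], [0, 0, 0, -92, -74, 81, -1], [0, 0, 0, -92, -74, 81, -1]])

```text
time: 29.6
ee_pos: [0.5717, 0.1266, 0.1594]
eef_rot: [0.828, 0.376, 0.382, -0.166]
ft_force: [0.2, -1.0, -0.2]
width: 0.0135
grip_force: 50.0
```

```bash
cat > circ.py <<'E'
from tip import *
import sys
s,M=show();t=tip(s)[:2]-B;a0=np.arctan2(t[1],t[0]);r,z=float(sys.argv[1]),float(sys.argv[2])
print("a0",np.degrees(a0).round())
for k in range(0,13):
    a=a0+k*np.pi/6;print(k,to(r*np.cos(a),r*np.sin(a),z).round(0).tolist())
E
python3 circ.py 27 18
```

```text
t 29.6 tip rel bowl [-24.2 -29.4  23.3] ee [0.5717 0.1266 0.1594] F [ 0.2 -1.  -0.2] 0.013470948063480962 q [ 0.4   0.07 -0.34  2.21 -1.23  0.66  0.29]
a0 -129.0
0 [3.0, -0.0, 12.0]
1 [6.0, 13.0, 15.0]
2 [12.0, 22.0, 23.0]
3 [21.0, 26.0, 33.0]
4 [30.0, 21.0, 43.0]
5 [36.0, 11.0, 50.0]
6 [38.0, -2.0, 53.0]
7 [36.0, -16.0, 49.0]
8 [29.0, -25.0, 42.0]
9 [20.0, -28.0, 31.0]
10 [12.0, -24.0, 21.0]
11 [5.0, -14.0, 14.0]
12 [3.0, -0.0, 12.0]
```

Emit:
jog_arm(plan=[[0, 0, 0, 15, 0, -13, -1], [-0.1, 0, 0.08, 14, 14, -15, -1], [-0.19, 0, 0.164, 12, 28, -16, -1], [-0.19, 0, 0.164, 12, 28, -16, -1], [-0.19, 0, 0.164, 12, 28, -16, -1]])

```text
time: 30.1
ee_pos: [0.5896, 0.105, 0.1811]
eef_rot: [0.868, 0.269, 0.402, -0.117]
ft_force: [0.3, 0.2, -0.6]
width: 0.0134
grip_force: 50.0
```

```bash
python3 circ.py 27 18
```

```text
t 30.1 tip rel bowl [-24.9 -29.5  44.4] ee [0.5896 0.105  0.1811] F [ 0.3  0.2 -0.6] 0.013382228933113857 q [ 0.03 -0.05 -0.03  2.27 -1.26  0.45  0.08]
a0 -130.0
0 [-13.0, -4.0, 26.0]
1 [-8.0, 8.0, 31.0]
2 [-0.0, 15.0, 40.0]
3 [9.0, 15.0, 51.0]
4 [17.0, 8.0, 60.0]
5 [21.0, -4.0, 65.0]
6 [21.0, -18.0, 65.0]
7 [16.0, -30.0, 59.0]
8 [9.0, -37.0, 50.0]
9 [-0.0, -37.0, 40.0]
10 [-8.0, -30.0, 30.0]
11 [-13.0, -18.0, 25.0]
12 [-13.0, -4.0, 26.0]
```

Emit:
jog_arm(plan=[[0, -0.06, 0, 0, 0, 10, -1], [0, -0.13, 0, -1, 0, 22, -1], [0, -0.13, 0, -1, 0, 22, -1], [0, -0.13, 0, -1, 0, 22, -1]])

```text
time: 30.5
ee_pos: [0.6027, 0.1142, 0.1647]
eef_rot: [0.892, 0.276, 0.344, -0.1]
ft_force: [0.6, 0.2, -0.2]
width: 0.0133
grip_force: 50.0
```

```bash
python3 circ.py 27 18
```

```text
t 30.5 tip rel bowl [-25.4 -29.4  43.9] ee [0.6027 0.1142 0.1647] F [ 0.6  0.2 -0.2] 0.013314772584217729 q [ 0.01  0.01 -0.09  2.17 -0.87  0.44 -0.34]
a0 -131.0
0 [-9.0, -3.0, 27.0]
1 [-4.0, 9.0, 32.0]
2 [5.0, 16.0, 40.0]
3 [16.0, 16.0, 49.0]
4 [25.0, 9.0, 57.0]
5 [30.0, -3.0, 62.0]
6 [30.0, -17.0, 62.0]
7 [25.0, -30.0, 57.0]
8 [16.0, -36.0, 49.0]
9 [6.0, -36.0, 39.0]
10 [-4.0, -30.0, 31.0]
11 [-9.0, -17.0, 27.0]
12 [-9.0, -3.0, 27.0]
```

Emit:
jog_arm(plan=[[0, 0, 0, -13, 0, 15, -1], [0, 0, 0, -13, 0, 15, -1], [0, 0, 0, -11, -1, 21, -1], [0, 0, 0, -9, -3, 27, -1], [0, 0, 0, -9, -3, 27, -1], [0, 0, 0, -6, 3, 29, -1], [0, 0, 0, -4, 9, 32, -1], [0, 0, 0, -4, 9, 32, -1]])

```text
time: 31.3
ee_pos: [0.6232, 0.1155, 0.1368]
eef_rot: [0.893, 0.275, 0.343, -0.1]
ft_force: [-0.8, -0.1, 0.8]
width: 0.0131
grip_force: 50.0
```

```bash
python3 circ.py 27 18;python3 - <<'E'
from tip import *
c=grab("scene");cv2.imwrite("pics/s3.png",cv2.resize(c["image"][190:310,290:420,::-1],(650,600),interpolation=2))
c=grab("top");from bowl import handle;print(handle(c))
E
```

```text
t 31.3 tip rel bowl [ -5.3 -28.   16.4] ee [0.6232 0.1155 0.1368] F [-0.8 -0.1  0.8] 0.013121215320237281 q [ 0.01  0.1  -0.09  2.15 -0.96  0.4  -0.24]
a0 -101.0
0 [2.0, -1.0, -0.0]
1 [11.0, 6.0, 8.0]
2 [21.0, 6.0, 17.0]
3 [30.0, -1.0, 25.0]
4 [36.0, -13.0, 30.0]
5 [36.0, -27.0, 29.0]
6 [30.0, -39.0, 24.0]
7 [22.0, -46.0, 16.0]
8 [11.0, -46.0, 7.0]
9 [2.0, -39.0, -1.0]
10 [-3.0, -27.0, -6.0]
11 [-3.0, -13.0, -5.0]
12 [2.0, -1.0, -0.0]Traceback (most recent call last):
  File "<stdin>", line 3, in <module>
  File "bowl.py", line 9, in handle
    t=np.radians(best[4]);d=np.array([np.cos(t),np.sin(t)])
                 ~~~~^^^
TypeError: 'NoneType' object is not subscriptable
```

View pics/s3.png

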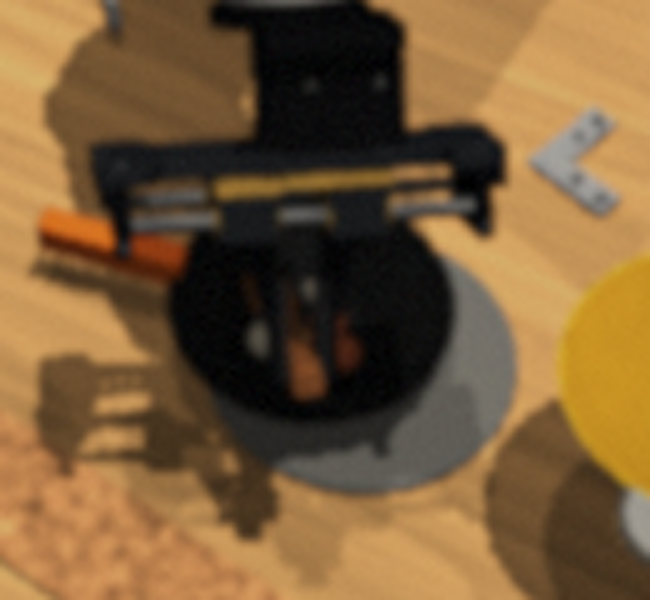

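Picture: the blade is down in the bowl on the handle side, balls on both sides of it, bowl unmoved. Begin stirring.

Emit:
jog_arm(plan=[[0, 0, 0, 11, 6, 8, -1], [0, 0, 0, 21, 6, 17, -1], [0, 0, 0, 30, -1, 25, -1], [0, 0, 0, 36, -13, 30, -1], [0, 0, 0, 36, -27, 29, -1], [0, 0, 0, 30, -39, 24, -1], [0, 0, 0, 22, -46, 16, -1], [0, 0, 0, 11, -46, 7, -1], [0, 0, 0, 2, -39, -1, -1], [0, 0, 0, -3, -27, -6, -1], [0, 0, 0, -3, -13, -5, -1], [0, 0, 0, 2, -1, 0, -1]])

```text
time: 32.6
ee_pos: [0.6226, 0.1171, 0.1378]
eef_rot: [0.893, 0.275, 0.343, -0.1]
ft_force: [-1.3, -0.0, 2.6]
width: 0.0133
grip_force: 50.0
```

```bash
python3 circ.py 27 18;python3 - <<'E'
from meas import *
c=grab("scene")
b=contour(roi(mask(c,(0,0,0),(180,255,62)),325,385,245,285));q=plane(c,b,.038);print("bowl scene",circ(q[q[:,0]>.52]).round(4))
m=mask(c,(0,0,70),(180,110,255));
for ce,a,l in blobs(roi(m,325,380,228,275),4):print("w",ce.round(),a,plane(c,[ce],.025).round(3))
m=mask(c,(0,120,70),(10,255,255))
for ce,a,l in blobs(roi(m,325,380,228,275),4):print("c",ce.round(),a,plane(c,[ce],.025).round(3))
o=mask(c,(8,220,90),(18,255,255));
for ce,a,l in blobs(roi(o,290,335,220,255),20):print("h",ce,a,plane(c,[ce],.043).round(3))
E
```

```text
t 32.6 tip rel bowl [ -6.  -26.4  17.5] ee [0.6226 0.1171 0.1378] F [-1.3 -0.   2.6] 0.01326786328451608 q [-0.01  0.09 -0.07  2.15 -0.96  0.4  -0.24]
a0 -103.0
0 [0.0, -0.0, -0.0]
1 [9.0, 7.0, 8.0]
2 [20.0, 8.0, 17.0]
3 [29.0, 1.0, 25.0]
4 [34.0, -11.0, 30.0]
5 [35.0, -25.0, 30.0]
6 [30.0, -37.0, 26.0]
7 [21.0, -44.0, 18.0]
8 [11.0, -45.0, 8.0]
9 [2.0, -38.0, 0.0]
10 [-4.0, -26.0, -5.0]
11 [-4.0, -12.0, -5.0]
12 [0.0, -0.0, -0.0]
bowl scene [0.5474 0.0815 0.0673]
w [328. 232.] 51 [[ 0.489 -0.018  0.025]]
w [351. 232.] 21 [[0.46  0.038 0.025]]
w [374. 231.] 32 [[0.426 0.091 0.025]]
w [379. 242.] 5 [[0.453 0.118 0.025]]
w [376. 270.] 68 [[0.537 0.153 0.025]]
c [326. 241.] 11 [[ 0.521 -0.009  0.025]]
c [361. 248.] 24 [[0.496 0.086 0.025]]
c [353. 252.] 5 [[0.518 0.073 0.025]]
c [360. 259.] 5 [[0.527 0.1   0.025]]
h [306.11538462 238.26923077] 26 [[ 0.551 -0.053  0.043]]
h [321.55882353 240.70588235] 34 [[ 0.537 -0.012  0.043]]
```

Emit:
jog_arm(plan=[[0, 0, 0, 9, 7, 8, -1], [0, 0, 0, 20, 8, 17, -1], [0, 0, 0, 29, 1, 25, -1], [0, 0, 0, 34, -11, 30, -1], [0, 0, 0, 35, -25, 30, -1], [0, 0, 0, 30, -37, 26, -1], [0, 0, 0, 21, -44, 18, -1], [0, 0, 0, 11, -45, 8, -1], [0, 0, 0, 2, -38, 0, -1], [0, 0, 0, -4, -26, -5, -1], [0, 0, 0, -4, -12, -5, -1], [0, 0, 0, 0, 0, 0, -1]])

```text
time: 33.85
ee_pos: [0.6229, 0.1167, 0.1384]
eef_rot: [0.893, 0.275, 0.343, -0.1]
ft_force: [-0.6, 0.5, 1.7]
width: 0.013
grip_force: 50.0
```

Run:
```python
from tip import *
show()
c=grab("scene");cv2.imwrite("pics/s4.png",cv2.resize(c["image"][190:310,290:420,::-1],(650,600),interpolation=2))
```

```text
t 33.85 tip rel bowl [ -5.6 -26.8  17.9] ee [0.6229 0.1167 0.1384] F [-0.6  0.5  1.7] 0.013033593925014492 q [-0.03  0.09 -0.05  2.15 -0.96  0.4  -0.24]
```

View pics/s4.png

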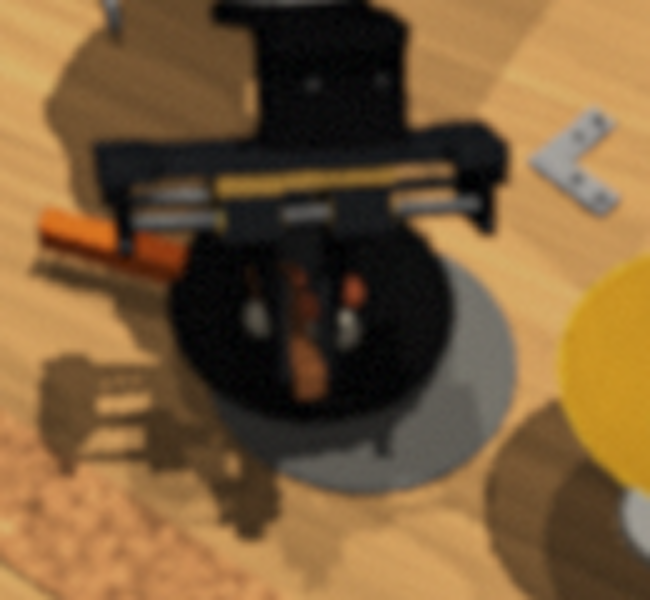

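Bowl is unmoved, balls are mixing (whites at (257,318) and (347,328)). Four more turns.

Emit:
jog_arm(plan=[[0, 0, 0, 9, 7, 8, -1], [0, 0, 0, 20, 8, 17, -1], [0, 0, 0, 29, 1, 25, -1], [0, 0, 0, 34, -11, 30, -1], [0, 0, 0, 35, -25, 30, -1], [0, 0, 0, 30, -37, 26, -1], [0, 0, 0, 21, -44, 18, -1], [0, 0, 0, 11, -45, 8, -1], [0, 0, 0, 2, -38, 0, -1], [0, 0, 0, -4, -26, -5, -1], [0, 0, 0, -4, -12, -5, -1], [0, 0, 0, 0, 0, 0, -1]])

```text
time: 35.1
ee_pos: [0.6226, 0.1164, 0.1378]
eef_rot: [0.893, 0.275, 0.343, -0.099]
ft_force: [-1.1, -1.1, 0.6]
width: 0.0133
grip_force: 50.0
```

Emit:
jog_arm(plan=[[0, 0, 0, 9, 7, 8, -1], [0, 0, 0, 20, 8, 17, -1], [0, 0, 0, 29, 1, 25, -1], [0, 0, 0, 34, -11, 30, -1], [0, 0, 0, 35, -25, 30, -1], [0, 0, 0, 30, -37, 26, -1], [0, 0, 0, 21, -44, 18, -1], [0, 0, 0, 11, -45, 8, -1], [0, 0, 0, 2, -38, 0, -1], [0, 0, 0, -4, -26, -5, -1], [0, 0, 0, -4, -12, -5, -1], [0, 0, 0, 0, 0, 0, -1]])

```text
time: 36.3
ee_pos: [0.6228, 0.1162, 0.138]
eef_rot: [0.893, 0.275, 0.343, -0.099]
ft_force: [-0.1, -0.3, -0.2]
width: 0.0129
grip_force: 50.0
```

Emit:
jog_arm(plan=[[0, 0, 0, 9, 7, 8, -1], [0, 0, 0, 20, 8, 17, -1], [0, 0, 0, 29, 1, 25, -1], [0, 0, 0, 34, -11, 30, -1], [0, 0, 0, 35, -25, 30, -1], [0, 0, 0, 30, -37, 26, -1], [0, 0, 0, 21, -44, 18, -1], [0, 0, 0, 11, -45, 8, -1], [0, 0, 0, 2, -38, 0, -1], [0, 0, 0, -4, -26, -5, -1], [0, 0, 0, -4, -12, -5, -1], [0, 0, 0, 0, 0, 0, -1]])

```text
time: 37.5
ee_pos: [0.6229, 0.1162, 0.1382]
eef_rot: [0.893, 0.275, 0.343, -0.099]
ft_force: [0.1, -0.1, -0.6]
width: 0.0132
grip_force: 50.0
```

Emit:
jog_arm(plan=[[0, 0, 0, 9, 7, 8, -1], [0, 0, 0, 20, 8, 17, -1], [0, 0, 0, 29, 1, 25, -1], [0, 0, 0, 34, -11, 30, -1], [0, 0, 0, 35, -25, 30, -1], [0, 0, 0, 30, -37, 26, -1], [0, 0, 0, 21, -44, 18, -1], [0, 0, 0, 11, -45, 8, -1], [0, 0, 0, 2, -38, 0, -1], [0, 0, 0, -4, -26, -5, -1], [0, 0, 0, -4, -12, -5, -1], [0, 0, 0, 0, 0, 0, -1]])

```text
time: 38.7
ee_pos: [0.623, 0.1162, 0.1383]
eef_rot: [0.893, 0.275, 0.343, -0.099]
ft_force: [0.3, 0.0, -0.1]
width: 0.0137
grip_force: 50.0
```

Run:
```python
from tip import *
s,M=show();print(M.round(3))
print(to(0,-27,60),to(30,-27,220))
```

```text
t 38.7 tip rel bowl [ -5.6 -27.3  17.8] ee [0.623  0.1162 0.1383] F [ 0.3  0.  -0.1] 0.01365064677528771 q [-0.11  0.09  0.03  2.15 -0.98  0.4  -0.23]
[[ 0.613  0.559  0.558]
 [ 0.423 -0.829  0.366]
 [ 0.667  0.011 -0.745]]
[ 31.7   3.4 -28.2] [ 156.8   22.  -130.6]
```

Emit:
jog_arm(plan=[[0, 0, 0, 27, 0, -30, -1], [0, 0, 0, 54, 0, -60, -1], [0, 0, 0, 80, 0, -89, -1], [0, 0, 0, 80, 0, -89, -1], [0, -0.15, 0, 80, 0, -89, -1], [0, -0.3, 0, 80, 0, -89, -1], [0, -0.45, 0, 80, 0, -89, -1], [0, -0.6, 0, 80, 0, -89, -1], [0, -0.73, 0, 80, 0, -89, -1], [0, -0.73, 0, 80, 0, -89, -1], [0, -0.73, 0, 80, 0, -89, -1]])

```text
time: 39.8
ee_pos: [0.6228, 0.1198, 0.2558]
eef_rot: [0.956, 0.294, 0.002, 0.005]
ft_force: [-0.2, -0.4, -0.8]
width: 0.0133
grip_force: 50.0
```

Run:
```python
from tip import *
s,M=show();print(M.round(3));print(tool((.706,.140,.12)))
```

```text
t 39.8 tip rel bowl [-43.1 -47.9 251.7] ee [0.6228 0.1198 0.2558] F [-0.2 -0.4 -0.8] 0.013343392963457363 q [-0.25  0.33 -0.02  1.39  0.01  1.42 -1.25]
[[ 0.827  0.561  0.006]
 [ 0.561 -0.827 -0.008]
 [ 0.     0.01  -1.   ]]
[ 80.1  28.7 136.1]
```

Emit:
jog_arm(plan=[[0, 0, -0.14, 30, 10, 0, -1], [0, 0, -0.28, 60, 20, 20, -1], [0, 0, -0.42, 80, 29, 50, -1], [0, 0, -0.56, 80, 29, 90, -1], [0, 0, -0.7, 80, 29, 136, -1], [0, 0, -0.85, 80, 29, 136, -1], [0, 0, -0.85, 80, 29, 136, -1], [0, 0, -0.85, 80, 29, 136, -1], [0, 0, -0.85, 80, 29, 136, -1]])

```text
time: 40.7
ee_pos: [0.7065, 0.1385, 0.1242]
eef_rot: [0.752, 0.66, 0.001, 0.006]
ft_force: [1.0, -0.7, -0.2]
width: 0.0134
grip_force: 50.0
```

Run:
```python
from tip import *
s,M=show();print(M.round(3));print(tool((.706,.140,.0095)))
```

```text
t 40.7 tip rel bowl [ 162.4 -104.3  121.3] ee [0.7065 0.1385 0.1242] F [ 1.  -0.7 -0.2] 0.01338940534818773 q [-0.17  0.6  -0.14  1.29  0.1   1.25 -0.45]
[[ 0.13   0.992  0.01 ]
 [ 0.992 -0.13  -0.008]
 [-0.007  0.011 -1.   ]]
[  2.2  -2.  114.6]
```

Emit:
jog_arm(plan=[[0, 0, 0, 2, -2, 45, -1], [0, 0, 0, 2, -2, 85, -1], [0, 0, 0, 2, -2, 105, -1], [0, 0, 0, 2, -2, 115, -1], [0, 0, 0, 2, -2, 115, -1], [0, 0, 0, 2, -2, 115, -1], [0, 0, 0, 2, -2, 115, -0.4], [0, 0, 0, 2, -2, 115, 0], [0, 0, 0, 2, -2, 115, 0], [0, 0, 0, 2, -2, 80, 0], [0, 0, 0, 2, -2, 30, 0], [0, 0, 0, 2, -2, -20, 0]])

```text
time: 41.9
ee_pos: [0.7033, 0.1411, 0.1431]
eef_rot: [0.75, 0.661, -0.001, 0.005]
ft_force: [1.1, 0.7, 0.2]
width: 0.0428
grip_force: 0.0
```

Run:
```python
from h import *
s=status.read_state();print(s["joint_positions"].round(2),s["ee_pos"],s["width"])
print("to (.53,-.1,.25)",tool((.53,-.1,.25)))
```

```text
[-0.17  0.58 -0.15  1.27  0.09  1.29 -0.45] [0.70329955 0.14107188 0.14305249] 0.04275120346464251
to (.53,-.1,.25) [-261.8 -141.  -105.6]
```

Emit:
jog_arm(plan=[[0, 0, 0, -40, -40, -50, 0], [0, 0, -0.3, -212, -180, -155, 0], [0, 0, -0.3, -212, -180, -155, 0], [0, 0, -0.3, -212, -180, -155, 0], [0, 0, -0.3, -212, -180, -155, 0], [0, 0, -0.3, -212, -180, -155, 0], [0, 0, -0.3, -212, -180, -155, 0], [0, 0, -0.3, -212, -180, -155, 0], [0, 0, -0.3, -212, -180, -155, 0], [0, 0, -0.3, -212, -180, -155, 0], [0, 0, -0.3, -212, -180, -155, 0]])

```text
time: 43.0
ee_pos: [0.498, -0.0442, 0.2964]
eef_rot: [0.642, 0.766, -0.002, 0.005]
ft_force: [0.1, -0.7, -0.6]
width: 0.0433
grip_force: 0.0
```

Emit:
jog_arm(plan=[[0.15, 0, 0, 0, 0, 0, 0], [0.3, 0, 0, 0, 0, 0, 0], [0.45, 0, 0, 0, 0, 0, 0], [0.6, 0, 0, 0, 0, 0, 0], [0.75, 0, 0, 0, 0, 0, 0], [0.9, 0, 0, 0, 0, 0, 0], [1.05, 0, 0, 0, 0, 0, 0], [1.05, 0, 0, 0, 0, 0, 0], [1.05, 0, 0, 0, 0, 0, 0], [1.05, 0, 0, 0, 0, 0, 0]])

```text
time: 44.0
ee_pos: [0.4899, -0.0386, 0.3223]
eef_rot: [0.617, 0.717, -0.288, -0.15]
ft_force: [0.5, -3.6, -1.9]
width: 0.0435
grip_force: 0.0
```

```bash
python3 bowl.py
python3 - <<'E'
from h import *
s=status.read_state();print(s["joint_positions"].round(2),s["ee_pos"].round(3));print(R.from_quat(s["eef_rot"]).as_matrix().round(3))
from pad import *
print(paddle(grab("top"))[0])
E
```

```text
[-0.55  0.53  0.64  1.25 -0.01  2.05  0.29] [ 0.49 -0.03  0.32]
[[-0.213  0.793 -0.57 ]
 [ 0.969  0.095 -0.23 ]
 [-0.128 -0.601 -0.789]]Traceback (most recent call last):
  File "bowl.py", line 13, in <module>
    c=grab("top");print(handle(c),status.read_state()["time"])
                        ~~~~~~^^^
  File "bowl.py", line 9, in handle
    t=np.radians(best[4]);d=np.array([np.cos(t),np.sin(t)])
                 ~~~~^^^
TypeError: 'NoneType' object is not subscriptable
Traceback (most recent call last):
  File "pad.py", line 6, in paddle
    k=contour(m);return rect(plane(c,k,z)),k,m
  File "meas.py", line 7, in contour
    return max(cv2.findContours(m,cv2.RETR_EXTERNAL,cv2.CHAIN_APPROX_NONE)[0],key=cv2.contourArea).reshape(-1,2)
           ~~~^^^^^^^^^^^^^^^^^^^^^^^^^^^^^^^^^^^^^^^^^^^^^^^^^^^^^^^^^^^^^^^^^^^^^^^^^^^^^^^^^^^^
ValueError: max() iterable argument is empty
```

```bash
cat > pose.py <<'E'
from h import *
import sys
def Rd(yaw,tilt=0):
    y=np.radians(yaw);return R.from_matrix(np.c_[[np.cos(y),np.sin(y),0],[np.sin(y),-np.cos(y),0],[0,0,-1]])*R.from_rotvec([-np.radians(tilt),0,0])
x,y,z,yaw,tilt=map(float,sys.argv[1:6])
s=status.read_state();q=R.from_quat(s["eef_rot"])
print("rot",(q.inv()*Rd(yaw,tilt)).as_rotvec().round(3),"shift",tool((x,y,z)),"q",s["joint_positions"].round(2),"ee",s["ee_pos"].round(4),"w",s["width"].__round__(4),"t",s["time"])
E
python3 pose.py .55 -.03 .32 99 0
```

```text
rot [-0.648  0.134  0.021] shift [-13.8  46.  -35.4] q [-0.55  0.53  0.64  1.25 -0.02  2.05  0.29] ee [ 0.4903 -0.0293  0.3182] w 0.0437 t 44.1
```

Emit:
jog_arm(plan=[[-0.15, 0.03, 0, 0, 10, -5, 0], [-0.3, 0.06, 0.01, 0, 20, -10, 0], [-0.45, 0.1, 0.01, -5, 30, -20, 0], [-0.6, 0.13, 0.02, -10, 40, -30, 0], [-0.65, 0.134, 0.02, -14, 46, -35, 0], [-0.65, 0.134, 0.02, -14, 46, -35, 0], [-0.65, 0.134, 0.02, -14, 46, -35, 0]])

```text
time: 44.8
ee_pos: [0.5484, -0.0356, 0.3198]
eef_rot: [0.653, 0.758, 0.001, -0.001]
ft_force: [-0.3, -0.1, -0.3]
width: 0.0435
grip_force: 0.0
```

```bash
python3 pose.py .55 -.03 .32 99 0;python3 pose.py .64 .24 .30 135 0
```

```text
rot [ 0.    -0.001 -0.009] shift [ 5.3  2.4 -0.2] q [-0.61  0.13  0.66  1.53 -0.08  1.5   0.21] ee [ 0.5484 -0.0356  0.3198] w 0.0435 t 44.8
rot [ 0.001 -0.001 -0.637] shift [259.  131.3  20.2] q [-0.61  0.13  0.66  1.53 -0.08  1.5   0.21] ee [ 0.5484 -0.0356  0.3198] w 0.0435 t 44.8
```

Emit:
jog_arm(plan=[[0, 0, -0.1, 43, 22, 3, 0], [0, 0, -0.2, 86, 44, 6, 0], [0, 0, -0.3, 130, 66, 10, 0], [0, 0, -0.42, 173, 88, 13, 0], [0, 0, -0.55, 216, 110, 16, 0], [0, 0, -0.64, 259, 131, 20, 0], [0, 0, -0.64, 259, 131, 20, 0], [0, 0, -0.64, 259, 131, 20, 0]])

```text
time: 45.6
ee_pos: [0.64, 0.2414, 0.2976]
eef_rot: [0.38, 0.925, -0.001, -0.001]
ft_force: [-0.5, -1.2, 0.5]
width: 0.0437
grip_force: 0.0
```

Emit:
jog_arm(plan=[[-0.15, 0, 0, 0, 0, 0, 0], [-0.3, 0, 0, 0, 0, 0, 0], [-0.45, 0, 0, 0, 0, 0, 0], [-0.6, 0, 0, 0, 0, 0, 0], [-0.75, 0, 0, 0, 0, 0, 0], [-0.9, 0, 0, 0, 0, 0, 0], [-0.98, 0, 0, 0, 0, 0, 0], [-0.98, 0, 0, 0, 0, 0, 0], [-0.98, 0, 0, 0, 0, 0, 0]])

```text
time: 46.5
ee_pos: [0.6399, 0.2375, 0.2992]
eef_rot: [0.338, 0.815, 0.435, 0.18]
ft_force: [-0.4, -0.2, 0.1]
width: 0.0437
grip_force: 0.0
```

```bash
python3 pose.py .64 .24 .30 135 56;python3 bowl.py
python3 - <<'E'
from pad import *
c=grab("top");cv2.imwrite("pics/t5.png",cv2.resize(c["image"][140:320,120:380,::-1],None,fx=3,fy=3))
print(paddle(c)[0],mat(c))
E
```

```text
rot [ 0.004 -0.    -0.001] shift [1.8 1.7 1.1] q [-0.67 -0.05  0.49  2.06 -1.12  0.53  1.45] ee [0.6399 0.2375 0.2992] w 0.0437 t 46.5
(array([ 5.6600e-01, -6.2000e-02,  3.8435e+01,  1.5659e+01, -6.4330e+01]), array([ 0.43318722, -0.90130396]), array([0.51704984, 0.03984735])) 46.55
circ [0.5722 0.1525 0.0055]
[6.93000e-01 5.40000e-02 1.78848e+02 2.68580e+01 8.24660e+01] [6.93000e-01 5.00000e-02 2.18887e+02 6.70690e+01 8.24810e+01]
```

Emit:
jog_arm(plan=[[0.15, 0, 0, 0, 0, 0, 0], [0.3, 0, 0, 0, 0, 0, 0], [0.45, 0, 0, 0, 0, 0, 0], [0.6, 0, 0, 0, 0, 0, 0], [0.75, 0, 0, 0, 0, 0, 0], [0.9, 0, 0, 0, 0, 0, 0], [0.98, 0, 0, 0, 0, 0, 0], [0.98, 0, 0, 0, 0, 0, 0], [0.98, 0, 0, 0, 0, 0, 0]])

```text
time: 47.5
ee_pos: [0.6413, 0.2411, 0.2993]
eef_rot: [0.381, 0.924, -0.001, 0.001]
ft_force: [-0.1, 0.7, 0.3]
width: 0.0432
grip_force: 0.0
```

```bash
python3 pose.py .53 -.2 .25 99 0
```

```text
rot [-0.     0.004  0.631] shift [-231.9 -391.2   50.8] q [-0.71  0.47  0.43  1.17 -0.18  1.55  0.48] ee [0.6413 0.2411 0.2993] w 0.0432 t 47.5
```

Emit:
jog_arm(plan=[[0, 0, 0.07, -26, -43, 5, 0], [0, 0, 0.14, -52, -86, 10, 0], [0, 0, 0.21, -78, -129, 16, 0], [0, 0, 0.28, -103, -172, 22, 0], [0, 0, 0.35, -129, -215, 28, 0], [0, 0, 0.42, -155, -258, 34, 0], [0, 0, 0.49, -180, -300, 40, 0], [0, 0, 0.56, -206, -345, 46, 0], [0, 0, 0.63, -232, -391, 50, 0], [0, 0, 0.63, -232, -391, 50, 0], [0, 0, 0.63, -232, -391, 50, 0]])

```text
time: 48.6
ee_pos: [0.5279, -0.204, 0.2507]
eef_rot: [0.651, 0.759, 0.002, 0.002]
ft_force: [1.0, 0.9, 0.1]
width: 0.0436
grip_force: 0.0
```

```bash
python3 bowl.py
python3 - <<'E'
from pad import *
c=grab("top");print("pad",paddle(c)[0])
P=cloud(c)
for nm,m in(("w",mask(c,(0,0,95),(180,110,255))),("c",mask(c,(0,150,90),(11,255,255)))):
    for ce,a,l in blobs(roi(m,260,315,205,265),15):print(nm,ce.round(),a,plane(c,[ce],.03).round(3))
E
python3 pose.py .5355 -.021 .12 99 0
```

```text
(array([ 5.5600e-01, -4.3000e-02,  8.1584e+01,  1.6016e+01, -6.5110e+01]), array([ 0.4208775 , -0.90711749]), array([0.50844084, 0.05950428])) 48.65
circ [0.5091 0.0595 0.0753]
pad [6.95000e-01 6.50000e-02 2.00418e+02 2.69860e+01 8.21190e+01]
w [268. 212.] 211 [[0.579 0.114 0.03 ]]
w [294. 244.] 52 [[0.51  0.051 0.03 ]]
w [290. 253.] 111 [[0.487 0.059 0.03 ]]
c [291. 233.] 45 [[0.533 0.059 0.03 ]]
c [284. 240.] 52 [[0.518 0.073 0.03 ]]
c [301. 251.] 50 [[0.494 0.035 0.03 ]]
rot [ 0.004 -0.001  0.001] shift [176.   33.7 130.7] q [-0.34  0.21  0.73  1.62 -0.15  1.37  0.56] ee [ 0.5295 -0.2003  0.2505] w 0.0435 t 48.7
```

```bash
python3 pose.py .5485 -.0267 .12 114.9 0
```

```text
rot [ 0.004  0.    -0.276] shift [168.4  45.6 130.8] q [-0.34  0.21  0.73  1.62 -0.15  1.37  0.56] ee [ 0.5295 -0.2003  0.2505] w 0.0435 t 48.7
```

Emit:
jog_arm(plan=[[0, 0, -0.1, 42, 11, 30, 0], [0, 0, -0.2, 84, 23, 60, 0], [0, 0, -0.276, 126, 34, 95, 0], [0, 0, -0.276, 168, 45, 130, 0], [0, 0, -0.276, 168, 45, 130, 0], [0, 0, -0.276, 168, 45, 130, 0], [0, 0, -0.276, 168, 45, 130, 0]])

```text
time: 49.4
ee_pos: [0.548, -0.0283, 0.1212]
eef_rot: [0.538, 0.843, 0.001, 0.001]
ft_force: [-0.3, -1.4, -0.7]
width: 0.0437
grip_force: 0.0
```

```bash
python3 pose.py .5485 -.0267 .018 114.9 0
python3 - <<'E'
from meas import *
c=grab("wrist");m=mask(c,(8,200,60),(20,255,255));k=max(blobs(m,200),key=lambda b:b[1]);print(k[0],k[1])
kk=contour((k[2]*255).astype(np.uint8));print(rect(plane(c,kk,.048)),kk.min(0),kk.max(0))
cv2.imwrite("pics/w6.png",c["image"][:,:,::-1])
E
```

```text
rot [ 0.004  0.001 -0.   ] shift [  1.4   0.8 103.2] q [-0.53  0.26  0.57  1.82 -0.16  1.1   0.54] ee [ 0.548  -0.0283  0.1212] w 0.0437 t 49.4
[319.4618863 268.8000646] 3096
[ 5.5300e-01 -3.7000e-02  7.2747e+01  1.5692e+01 -6.4723e+01] [306 211] [333 328]
```

View pics/w6.png

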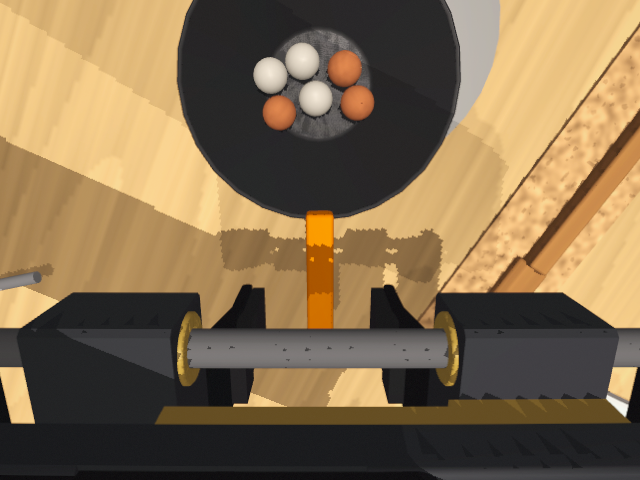

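Picture: the handle is centred between the fingertips (column 320), all six balls lie in the bowl. Grip and lift.

Emit:
jog_arm(plan=[[0, 0, 0, 1, 1, 45, 0], [0, 0, 0, 1, 1, 85, 0], [0, 0, 0, 1, 1, 102, 0], [0, 0, 0, 1, 1, 102, 0], [0, 0, 0, 1, 1, 102, -1], [0, 0, 0, 1, 1, 102, -1], [0, 0, 0, 1, 1, 102, -1], [0, 0, 0, 1, 1, 102, -1], [0, 0, 0, 1, 1, 90, -1], [0, 0, 0, 1, 1, 75, -1], [0, 0, 0, 1, 1, 60, -1], [0, 0, 0, 1, 1, 60, -1]], squeeze=60)

```text
time: 50.65
ee_pos: [0.5499, -0.0268, 0.0633]
eef_rot: [0.539, 0.843, 0.003, 0.003]
ft_force: [1.1, -0.2, -2.9]
width: 0.0157
grip_force: 60.0
```

```bash
python3 pose.py .6 .15 .3 125 0
python3 - <<'E'
from meas import *
c=grab("top");P=cloud(c);m=roi(mask(c,(0,0,0),(180,255,62)),225,300,195,285)
k=max(blobs(m,300),key=lambda b:b[1]);q=P[k[2]]
q=q[(np.abs(q[:,2]-.08)<.06)];A=np.c_[q[:,:2],np.ones(len(q))]
print(k[0],k[1],q.mean(0).round(3),np.percentile(q[:,2],[5,50,95]).round(3))
c=grab("scene");cv2.imwrite("pics/s7.png",cv2.resize(c["image"][150:350,260:480,::-1],(660,600),interpolation=2))
E
```

```text
rot [ 0.007  0.002 -0.177] shift [ 139.1  121.4 -236.1] q [-0.5   0.34  0.55  1.87 -0.22  0.98  0.58] ee [ 0.5499 -0.0268  0.0633] w 0.0157 t 50.65
[271.17128643 233.45486851] 1407 [0.522 0.101 0.068] [0.052 0.069 0.08 ]
```

View pics/s7.png

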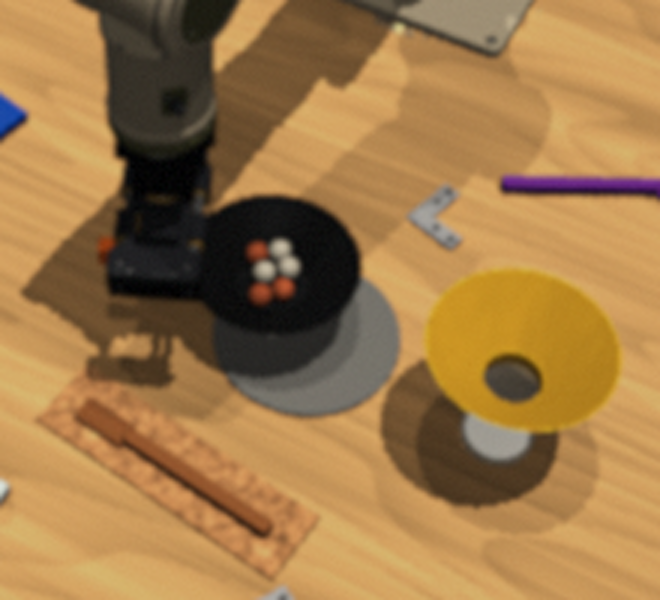

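The bowl is level in the grip with its six balls at (270,270), and the paddle lies on the cork. Lift slowly and work out the pour poses.

Emit:
jog_arm(plan=[[0, 0, 0, 0, 0, -10, -1], [0, 0, 0, 0, 0, -25, -1], [0, 0, 0, 0, 0, -42, -1], [0, 0, 0, 0, 0, -60, -1], [0, 0, 0, 0, 0, -78, -1], [0, 0, 0, 0, 0, -96, -1], [0, 0, 0, 0, 0, -114, -1], [0, 0, 0, 0, 0, -132, -1], [0, 0, 0, 0, 0, -150, -1], [0, 0, 0, 0, 0, -165, -1], [0, 0, 0, 0, 0, -175, -1], [0, 0, 0, 0, 0, -180, -1]])

```text
time: 51.95
ee_pos: [0.5479, -0.0271, 0.2417]
eef_rot: [0.539, 0.843, 0.002, 0.001]
ft_force: [-0.4, -0.1, -3.4]
width: 0.0153
grip_force: 60.0
```

```bash
cat > pour.py <<'E'
from h import *
from pose import Rd
J=np.array([.5275,.288])
def tcp(yaw,tilt,off,lz):
    h=np.array([np.sin(np.radians(yaw)),-np.cos(np.radians(yaw))]);L=np.array([*(J+off*h),lz])
    return L-Rd(yaw,tilt).apply([.095,-.076,-.019])
E
sed -i 's/^x,y,z/if __name__=="__main__":\n  x,y,z/; s/^s=status/  s=status/; s/^print/  print/' pose.py
python3 - <<'E'
from pour import *
s=status.read_state();q=R.from_quat(s["eef_rot"]);print(s["ee_pos"].round(4),s["joint_positions"].round(2))
for y,t,o,z in((130,0,.02,.23),(130,0,.02,.20),(130,30,.02,.185),(130,56,.015,.175)):
    p=tcp(y,t,o,z);print(t,p.round(4),"rot",(q.inv()*Rd(y,t)).as_rotvec().round(3),"shift",tool(p))
E
```

```text
[ 0.5479 -0.0271  0.2417] [-0.56  0.15  0.59  1.67 -0.09  1.34  0.48]
0 [0.6621 0.2769 0.211 ] rot [ 0.004  0.001 -0.265] shift [228.  231.2  31.5]
0 [0.6621 0.2769 0.181 ] rot [ 0.004  0.001 -0.265] shift [228.1 231.   61.5]
30 [0.6616 0.2765 0.2065] rot [-0.517  0.071 -0.258] shift [227.9 230.5  35.9]
56 [0.6447 0.2623 0.2274] rot [-0.967  0.131 -0.243] shift [222.1 209.3  15. ]
```

Emit:
jog_arm(plan=[[0, 0, 0, 5, 5, 0, -1], [0, 0, -0.02, 14, 14, 0, -1], [0, 0, -0.04, 26, 26, 0, -1], [0, 0, -0.06, 40, 40, 0, -1], [0, 0, -0.08, 55, 55, 0, -1], [0, 0, -0.1, 70, 71, 0, -1], [0, 0, -0.12, 86, 87, 0, -1], [0, 0, -0.14, 102, 103, 0, -1], [0, 0, -0.16, 118, 119, 0, -1], [0, 0, -0.18, 132, 134, 0, -1], [0, 0, -0.2, 143, 145, 0, -1], [0, 0, -0.2, 150, 152, 0, -1]])

```text
time: 53.15
ee_pos: [0.6229, 0.1753, 0.2402]
eef_rot: [0.45, 0.893, 0.001, 0.001]
ft_force: [0.3, 0.4, -3.3]
width: 0.0156
grip_force: 60.0
```

```bash
python3 pose.py .662 .277 .241 130 0
```

```text
rot [ 0.002  0.001 -0.062] shift [58.6 91.9 -0.6] q [-0.69  0.39  0.47  1.4  -0.18  1.39  0.41] ee [0.6229 0.1753 0.2402] w 0.0156 t 53.15
```

Emit:
jog_arm(plan=[[0, 0, -0.01, 6, 8, 0, -1], [0, 0, -0.03, 14, 21, 0, -1], [0, 0, -0.06, 24, 37, 0, -1], [0, 0, -0.06, 34, 53, 0, -1], [0, 0, -0.06, 44, 69, 0, -1], [0, 0, -0.06, 52, 82, 0, -1], [0, 0, -0.06, 57, 89, 0, -1], [0, 0, -0.06, 58, 91, 0, -1], [0, 0, -0.06, 58, 91, 0, -1], [0, 0, -0.06, 58, 91, 0, -1]])

```text
time: 54.15
ee_pos: [0.6618, 0.2726, 0.2412]
eef_rot: [0.425, 0.905, 0.001, 0.001]
ft_force: [-0.0, 0.1, -3.8]
width: 0.0157
grip_force: 60.0
```

Run:
```python
from pour import *
s=status.read_state();q=R.from_quat(s["eef_rot"]);print(s["ee_pos"].round(4),s["joint_positions"].round(2))
for t,o,z in((0,.02,.2),(15,.02,.2),(30,.02,.19),(40,.02,.185),(50,.018,.18),(57,.015,.175)):
    y=130;p=tcp(y,t,o,z);print(t,p.round(4),"rot",(q.inv()*Rd(y,t)).as_rotvec().round(3),"shift",tool(p))
c=grab("top");cv2.imwrite("pics/t8.png",cv2.resize(c["image"][120:320,110:380,::-1],None,fx=2.5,fy=2.5))
```

```text
[0.6618 0.2726 0.2412] [-0.72  0.55  0.43  1.17 -0.22  1.46  0.37]
0 [0.6621 0.2769 0.181 ] rot [ 0.003  0.002 -0.006] shift [ 3.2  2.9 60.2]
15 [0.6639 0.2784 0.2013] rot [-0.259  0.002 -0.005] shift [ 3.2  5.2 39.9]
30 [0.6616 0.2765 0.2115] rot [-0.521  0.003 -0.005] shift [ 3.2  2.3 29.6]
40 [0.6578 0.2734 0.2193] rot [-0.696  0.004 -0.005] shift [ 3.2 -2.6 21.9]
50 [0.6509 0.2676 0.226 ] rot [-0.87   0.004 -0.005] shift [  3.1 -11.6  15.1]
57 [0.644  0.2617 0.2284] rot [-0.992  0.004 -0.004] shift [  3.  -20.7  12.7]
```

View pics/t8.png

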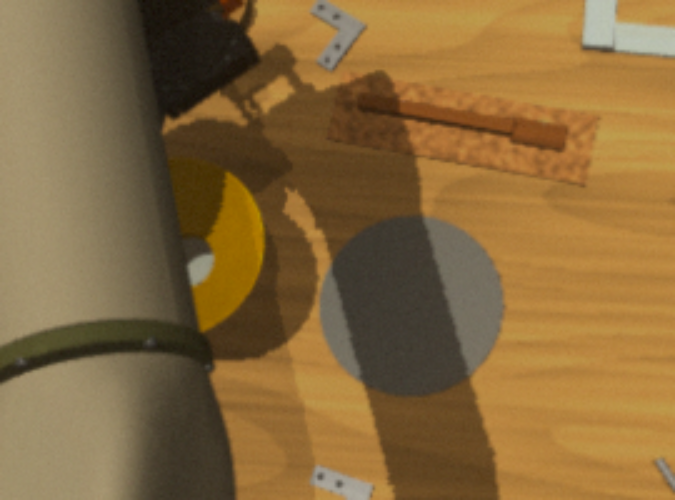

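Picture: the arm hides the bowl over the funnel, as expected; paddle and the bare grey mat (412,305) are clear. Pour.

Emit:
jog_arm(plan=[[-0.06, 0, 0, 3, 3, 8, -1], [-0.13, 0, 0, 3, 4, 18, -1], [-0.2, 0, 0, 3, 5, 30, -1], [-0.26, 0, 0, 3, 5, 36, -1], [-0.33, 0, 0, 3, 5, 36, -1], [-0.4, 0, 0, 3, 4, 34, -1], [-0.46, 0, 0, 3, 3, 32, -1], [-0.52, 0, 0, 3, 2, 30, -1], [-0.56, 0, 0, 3, 1, 28, -1], [-0.6, 0, 0, 3, 0, 26, -1], [-0.64, 0, 0, 3, -1, 24, -1], [-0.68, 0, 0, 3, -2, 22, -1]])

```text
time: 55.4
ee_pos: [0.658, 0.2737, 0.2193]
eef_rot: [0.4, 0.853, 0.303, 0.143]
ft_force: [-0.3, 1.1, -3.1]
width: 0.0155
grip_force: 60.0
```

Run:
```python
from pour import *
s=status.read_state();q=R.from_quat(s["eef_rot"]);print(s["ee_pos"].round(4),s["joint_positions"].round(2))
for t,o,z in((45,.02,.182),(50,.018,.18),(58,.015,.175)):
    y=130;p=tcp(y,t,o,z);print(t,p.round(4),"rot",(q.inv()*Rd(y,t)).as_rotvec().round(3),"shift",tool(p))
```

```text
[0.658  0.2737 0.2193] [-0.66  0.13  0.33  1.9  -0.53  0.53  0.72]
45 [0.6553 0.2713 0.2223] rot [-0.101  0.005 -0.003] shift [-0.2 -0.8 -4.6]
50 [0.6509 0.2676 0.226 ] rot [-0.189  0.005 -0.003] shift [ -0.2  -3.  -11.1]
58 [0.6433 0.2611 0.2294] rot [-0.328  0.005 -0.002] shift [ -0.3  -8.6 -20.1]
```

Emit:
jog_arm(plan=[[-0.05, 0, 0, 0, 0, -2, -1], [-0.1, 0, 0, 0, -1, -5, -1], [-0.15, 0, 0, 0, -2, -8, -1], [-0.19, 0, 0, 0, -3, -11, -1], [-0.24, 0, 0, 0, -5, -14, -1], [-0.28, 0, 0, 0, -7, -17, -1], [-0.33, 0, 0, 0, -9, -20, -1], [-0.33, 0, 0, 0, -9, -20, -1], [-0.33, 0, 0, 0, -9, -20, -1], [-0.33, 0, 0, 0, -9, -20, -1], [-0.33, 0, 0, 0, -9, -20, -1], [-0.33, 0, 0, 0, -9, -20, -1]])

```text
time: 56.6
ee_pos: [0.6382, 0.2603, 0.1648]
eef_rot: [0.378, 0.816, 0.397, 0.184]
ft_force: [0.8, -4.5, -1.6]
width: 0.0153
grip_force: 60.0
```

Run:
```python
from pour import *
s=status.read_state();q=R.from_quat(s["eef_rot"]);M=q.as_matrix();print(s["ee_pos"].round(4),s["joint_positions"].round(2),"tilt",np.degrees(np.arccos(-M[2,2])),s["ft_force"].round(1))
c=grab("scene");cv2.imwrite("pics/s9.png",cv2.resize(c["image"][190:330,340:500,::-1],(685,600),interpolation=2))
```

```text
[0.6382 0.2603 0.1648] [ 0.6   0.26 -0.95  2.1  -1.26  0.15  1.65] tilt 51.84637170629785 [ 0.8 -4.5 -1.6]
```

View pics/s9.png

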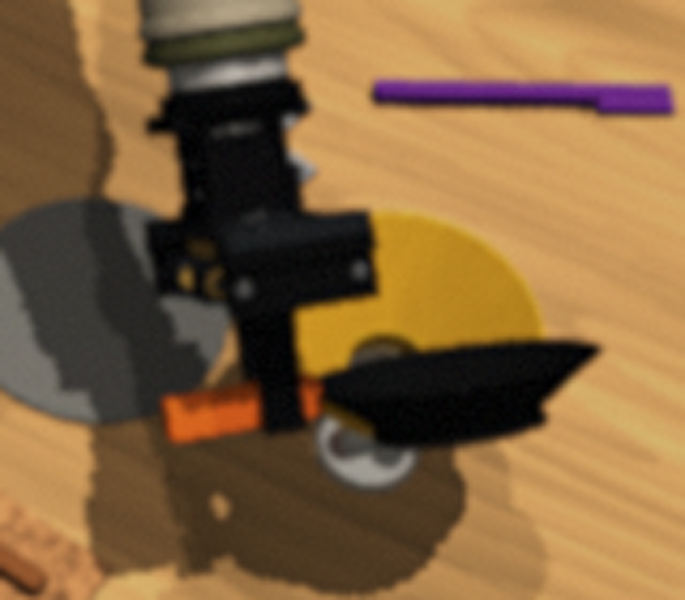

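The arm hit a joint limit and sank, leaving the bowl low in the funnel at a tilt of 52 deg. Raise it and ease the tilt.

Emit:
jog_arm(plan=[[0, 0, 0, 0, -12, -9, -1], [0, 0, 0, 0, -24, -18, -1], [0.04, 0, 0, 0, -36, -28, -1], [0.08, 0, 0, 0, -47, -37, -1], [0.1, 0, 0, 0, -47, -37, -1], [0.1, 0, 0, 0, -47, -37, -1]])

```text
time: 57.25
ee_pos: [0.5966, 0.2237, 0.1541]
eef_rot: [0.387, 0.834, 0.356, 0.167]
ft_force: [12.0, 2.7, 5.5]
width: 0.0163
grip_force: 60.3
```

```bash
cat > st.py <<'E'
from pour import *
s=status.read_state();q=R.from_quat(s["eef_rot"]);M=q.as_matrix();print(s["time"],s["ee_pos"].round(4),s["joint_positions"].round(2),"tilt",np.degrees(np.arccos(-M[2,2])).round(1),s["ft_force"].round(1),s["width"]);print(M.round(3).tolist())
y=130
for t,o,z in((0,.02,.21),(40,.02,.185),(50,.018,.18)):
    p=tcp(y,t,o,z);print(t,p.round(4),"rot",(q.inv()*Rd(y,t)).as_rotvec().round(3),"shift",tool(p))
E
python3 st.py;python3 - <<'E'
from h import *
c=grab("wrist");cv2.imwrite("pics/w10.png",c["image"][:,:,::-1])
for nm,m in(("w",mask(c,(0,0,140),(180,45,255))),("c",mask(c,(0,150,80),(9,255,255)))):
    for ce,a,l in blobs(m,150):print(nm,ce.round(),a)
E
```

```text
57.25 [0.5966 0.2237 0.1541] [ 0.61  0.13 -0.89  2.16 -0.98  0.28  1.34] tilt 46.3 [12.   2.7  5.5] 0.016301586216744993
[[-0.645, 0.526, 0.554], [0.764, 0.447, 0.465], [-0.003, 0.723, -0.691]]
0 [0.6621 0.2769 0.191 ] rot [0.809 0.001 0.004] shift [-1.7 84.9 35.6]
40 [0.6578 0.2734 0.2193] rot [ 0.11  -0.     0.004] shift [ -1.7 101.6  12. ]
50 [0.6509 0.2676 0.226 ] rot [-0.064 -0.001  0.004] shift [ -1.7 100.2   0.9]
w [567. 221.] 32132
w [  9. 255.] 212
w [302. 353.] 707
w [585. 394.] 4993
w [ 33. 402.] 1784
```

Emit:
jog_arm(plan=[[0, 0, 0, 0, 15, -6, -1], [0, 0, 0, 0, 30, -12, -1], [0, 0, 0, 0, 50, -14, -1], [0, 0, 0, 0, 70, -10, -1], [0.05, 0, 0, 0, 90, 0, -1], [0.1, 0, 0, 0, 101, 10, -1], [0.1, 0, 0, 0, 101, 10, -1], [0.1, 0, 0, 0, 101, 10, -1], [0.1, 0, 0, 0, 101, 10, -1]])

```text
time: 58.2
ee_pos: [0.65, 0.2744, 0.2141]
eef_rot: [0.393, 0.853, 0.313, 0.142]
ft_force: [-0.4, -0.4, -3.0]
width: 0.0156
grip_force: 59.6
```

```bash
python3 st.py;python3 - <<'E'
from h import *
c=grab("wrist");cv2.imwrite("pics/w11.png",c["image"][:,:,::-1])
s=grab("scene");t=grab("top")
im=np.hstack([cv2.resize(c["image"][:,:,::-1],(400,300)),cv2.resize(s["image"][190:325,320:500,::-1],(400,300))])
cv2.imwrite("pics/m11.png",np.vstack([im,np.hstack([cv2.resize(t["image"][140:290,100:300,::-1],(400,300)),np.zeros((300,400,3),np.uint8)])]))
E
```

```text
58.2 [0.65   0.2744 0.2141] [ 0.27  0.18 -0.67  1.88 -0.26  0.46  0.55] tilt 40.2 [-0.4 -0.4 -3. ] 0.015561847903172478
[[-0.65, 0.582, 0.489], [0.76, 0.495, 0.422], [0.004, 0.646, -0.764]]
0 [0.6621 0.2769 0.191 ] rot [ 0.702 -0.007  0.008] shift [-6.  -6.6 24.6]
40 [0.6578 0.2734 0.2193] rot [ 0.004 -0.009  0.005] shift [-5.8  7.4 -0.6]
50 [0.6509 0.2676 0.226 ] rot [-0.171 -0.009  0.004] shift [ -5.7   4.8 -11.5]
```

View pics/m11.png

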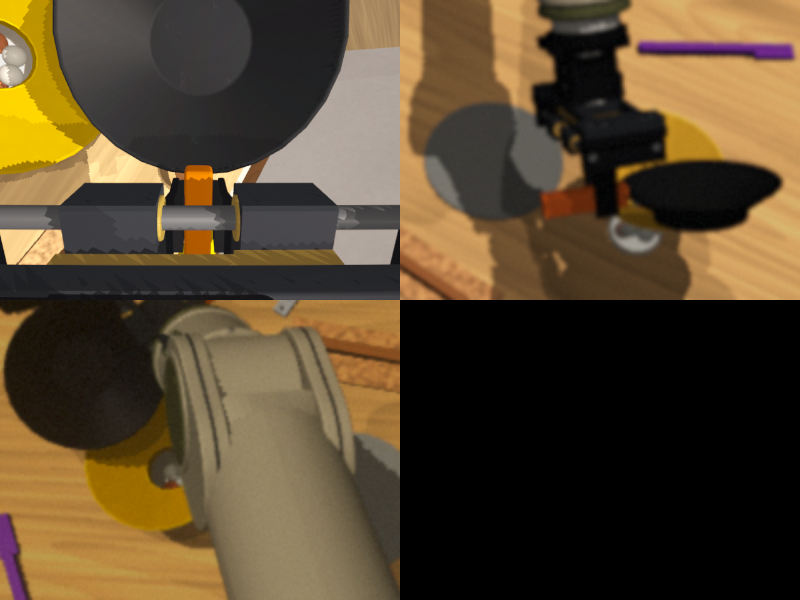

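Picture: the bowl is empty and the balls show through the funnel spout in the jar, at (15,60) in the wrist view. Level the bowl and bring it back.

Emit:
jog_arm(plan=[[0, 0, 0, 0, 13, -15, -1], [0.1, 0, 0, 0, 26, -31, -1], [0.2, 0, 0, 0, 26, -31, -1], [0.3, 0, 0, 0, 26, -31, -1], [0.4, 0, 0, 0, 26, -31, -1], [0.5, 0, 0, 0, 26, -31, -1], [0.6, 0, 0, 0, 26, -31, -1], [0.7, 0, 0, 0, 26, -31, -1], [0.7, 0, 0, 0, 26, -31, -1], [0.7, 0, 0, 0, 26, -31, -1]])

```text
time: 59.35
ee_pos: [0.6511, 0.2751, 0.2545]
eef_rot: [0.418, 0.908, 0.003, -0.001]
ft_force: [-0.1, 0.4, -1.4]
width: 0.0154
grip_force: 59.8
```

Run:
```python
from meas import *
from pose import Rd
s=status.read_state();print(s["ee_pos"],s["joint_positions"].round(2),s["width"])
c=grab("top");g=roi(mask(c,(0,0,25),(180,90,140)),228,325,190,292)
k=max(blobs(g,100),key=lambda b:b[1]);q=plane(c,contour(cv2.morphologyEx((k[2]*255).astype(np.uint8),cv2.MORPH_OPEN,np.ones((5,5)))),.004)
print("mat",k[0],k[1],circ(q).round(4),q[:,:2].min(0).round(3),q[:,:2].max(0).round(3))
M=np.array([.518,.097])
# bowl check by wrist cloud: rim plane in tool frame
w=grab("wrist");P=cloud(w);sm=mask(w,(0,0,0),(180,255,90));T=R.from_quat(s["eef_rot"]).as_matrix();L=(P-s["ee_pos"])@T*1000
i=(sm>0)&(L[...,0]>20)&(L[...,0]<185)&(np.abs(L[...,1])<85)&(L[...,2]>-40)&(L[...,2]<30);X=L[i];print(X.mean(0).round(1),np.percentile(X,[1,99],axis=0).round(0).tolist())
f=X[(np.hypot(X[:,0]-95,X[:,1])<24)];co=np.linalg.lstsq(np.c_[f[:,:2],np.ones(len(f))],f[:,2],rcond=None)[0];print("floor plane slopes",co.round(3))
y=115
t=M-Rd(y).apply([.095,0,0])[:2];q=R.from_quat(s["eef_rot"])
print(t,"rot",(q.inv()*Rd(y)).as_rotvec().round(3),"shift",tool((*t,.24)))
```

```text
[0.65112419 0.27512024 0.25453208] [-0.14  0.55 -0.51  1.13  0.26  1.51  0.1 ] 0.015389724512841438
mat [283.14628657 240.71417854] 2666 [0.5386 0.0682 0.0551] [0.461 0.016] [0.601 0.128]
[74.6  0.4  0.4] [[24.0, -73.0, -16.0], [116.0, 74.0, 16.0]]
floor plane slopes [ 3.0000e-02 -4.0000e-03  1.2343e+01]
[0.55814873 0.01090076] rot [ 0.004 -0.005  0.272] shift [-140.  -241.6   14.2]
```

Emit:
jog_arm(plan=[[0, 0, 0.02, -12, -20, 0, -1], [0, 0, 0.06, -30, -50, 0, -1], [0, 0, 0.1, -48, -82, 2, -1], [0, 0, 0.14, -66, -114, 4, -1], [0, 0, 0.18, -84, -146, 6, -1], [0, 0, 0.22, -102, -178, 8, -1], [0, 0, 0.26, -120, -208, 10, -1], [0, 0, 0.27, -134, -230, 12, -1], [0, 0, 0.27, -140, -242, 14, -1], [0, 0, 0.27, -140, -242, 14, -1], [0, 0, 0.27, -140, -242, 14, -1]])

```text
time: 60.55
ee_pos: [0.558, 0.0124, 0.2407]
eef_rot: [0.536, 0.844, 0.003, -0.001]
ft_force: [-0.2, -0.6, -2.3]
width: 0.0157
grip_force: 59.7
```

```bash
python3 - <<'E'
from h import *
c=dict(np.load("top0.npz"));print("mat from view",plane(c,[(274.6,242),(238,242),(311.2,242),(274.6,206),(274.6,278)],.004).round(4)[:,:2].tolist())
E
python3 pose.py .558 .011 .06 115 0;python3 pose.py .558 .011 .03 115 0
```

```text
mat from view [[0.5167, 0.0975], [0.5118, 0.1817], [0.5216, 0.0136], [0.6024, 0.1041], [0.4336, 0.0913]]
rot [ 0.003 -0.004  0.002] shift [ -2.   -1.3 180.7] q [ 0.27  0.2  -0.42  1.6   0.08  1.36  0.27] ee [0.558  0.0124 0.2407] w 0.0157 t 60.55
rot [ 0.003 -0.004  0.002] shift [ -2.1  -1.4 210.7] q [ 0.27  0.2  -0.42  1.6   0.08  1.36  0.27] ee [0.558  0.0124 0.2407] w 0.0157 t 60.55
```

Emit:
jog_arm(plan=[[0, 0, 0, -2, -1, 40, -1], [0, 0, 0, -2, -1, 80, -1], [0, 0, 0, -2, -1, 120, -1], [0, 0, 0, -2, -1, 160, -1], [0, 0, 0, -2, -1, 190, -1], [0, 0, 0, -2, -1, 205, -1], [0, 0, 0, -2, -1, 210, -1], [0, 0, 0, -2, -1, 210, -1], [0, 0, 0, -2, -1, 210, -1]])

```text
time: 61.45
ee_pos: [0.5593, 0.0105, 0.0319]
eef_rot: [0.537, 0.844, 0.003, -0.0]
ft_force: [0.5, 0.5, -2.5]
width: 0.0155
grip_force: 59.7
```

Emit:
jog_arm(plan=[[0, 0, 0, 0, 0, 2, -1], [0, 0, 0, 0, 0, 4, -1], [0, 0, 0, 0, 0, 6, -1], [0, 0, 0, 0, 0, 6, -1]])

```text
time: 61.85
ee_pos: [0.5582, 0.0099, 0.0245]
eef_rot: [0.537, 0.844, 0.002, -0.001]
ft_force: [0.5, -1.6, -1.1]
width: 0.0155
grip_force: 59.7
```

Emit:
jog_arm(plan=[[0, 0, 0, 0, 0, 1, -1], [0, 0, 0, 0, 0, 2, -1], [0, 0, 0, 0, 0, 3, -1], [0, 0, 0, 0, 0, 3, -1]])

```text
time: 62.25
ee_pos: [0.559, 0.0099, 0.0223]
eef_rot: [0.537, 0.844, 0.002, -0.0]
ft_force: [1.1, -1.6, 8.2]
width: 0.0155
grip_force: 60.0
```

Contact. Release, rise and back away.

Emit:
jog_arm(plan=[[0, 0, 0, 0, 0, -1, -1], [0, 0, 0, 0, 0, -1, -0.4], [0, 0, 0, 0, 0, -1, 0], [0, 0, 0, 0, 0, -1, 0], [0, 0, 0, 0, 0, -30, 0], [0, 0, 0, 0, 0, -75, 0], [0, 0, 0, 0, 0, -120, 0], [0, 0, 0, -100, 0, -170, 0], [0, 0, 0, -200, 0, -200, 0], [0, 0, 0, -230, 0, -200, 0], [0, 0, 0, -230, 0, -200, 0], [0, 0, 0, -230, 0, -200, 0]])

```text
time: 63.45
ee_pos: [0.6558, -0.2017, 0.2208]
eef_rot: [0.537, 0.844, 0.002, -0.001]
ft_force: [0.1, 0.5, -0.2]
width: 0.0434
grip_force: 0.0
```

Emit:
jog_arm(plan=[[0, 0, 0, -20, -20, 0, 0], [0, 0, 0, -40, -40, 0, 0], [0, 0, 0, -40, -40, 0, 0], [0, 0, 0, -40, -40, 0, 0]])

```text
time: 63.85
ee_pos: [0.6358, -0.2527, 0.2196]
eef_rot: [0.537, 0.843, 0.002, -0.002]
ft_force: [0.5, 0.2, 0.1]
width: 0.0436
grip_force: 0.0
```

```bash
python3 bowl.py
python3 - <<'E'
from pad import *
c=grab("top");s=grab("scene");print("pad",paddle(c)[0],"mat",mat(c),"force",status.read_state()["ft_force"].round(1),status.read_state()["ee_pos"])
P=cloud(c);print("bowl rim z",np.percentile(P[205:270,240:310].reshape(-1,3)[:,2],[2,50,98]).round(3))
for nm,cc,bx in(("top",c,(130,420,130,330)),("scene",s,(250,540,180,380))):
  for n2,m in(("white",mask(cc,(0,0,110),(180,70,255))),("clay",mask(cc,(0,150,80),(10,255,255)))):
    for ce,a,l in blobs(roi(m,*bx),12):print(nm,n2,ce.round(),a,plane(cc,[ce],.02).round(3))
a=dict(np.load("top0.npz"))["image"].astype(int);b=c["image"].astype(int)
d=(np.abs(a-b).max(2)>60).astype(np.uint8)*255
for n,bx in dict(sq=(335,460,95,155),br1=(230,262,115,150),br2=(230,265,300,340),br3=(485,525,185,220),rat=(365,435,295,390)).items():print(n,(roi(d,*bx)>0).sum())
E
```

```text
(array([ 5.6500e-01, -6.0000e-03,  8.0678e+01,  1.6291e+01, -6.5764e+01]), array([ 0.41049605, -0.91186237]), array([0.51861395, 0.09704045])) 63.9
circ [0.519  0.0954 0.0754]
pad [6.94000e-01 6.40000e-02 1.98751e+02 2.64120e+01 8.24620e+01] mat [6.94000e-01 6.40000e-02 2.49384e+02 7.04120e+01 8.24850e+01] force [ 0.  -0.3  0.2] [ 0.63657818 -0.25073158  0.22002091]
bowl rim z [-0.001  0.021  0.042]
top white [246. 137.] 139 [[0.764 0.186 0.02 ]]
top white [382. 137.] 853 [[ 0.785 -0.141  0.02 ]]
top white [190. 225.] 59 [[0.542 0.295 0.02 ]]
top white [262. 268.] 249 [[0.452 0.12  0.02 ]]
top white [382. 318.] 78 [[ 0.357 -0.153  0.02 ]]
top white [247. 317.] 262 [[0.342 0.143 0.02 ]]
scene white [311. 187.] 33 [[ 0.365 -0.146  0.02 ]]
scene white [405. 222.] 161 [[0.351 0.151 0.02 ]]
scene white [389. 270.] 54 [[0.518 0.18  0.02 ]]
scene white [424. 298.] 109 [[0.55  0.293 0.02 ]]
scene white [254. 315.] 187 [[ 0.802 -0.053  0.02 ]]
scene white [346. 359.] 291 [[0.792 0.197 0.02 ]]
scene clay [318. 253.] 53 [[ 0.563 -0.008  0.02 ]]
scene clay [395. 377.] 51 [[0.774 0.317 0.02 ]]
sq 1430
br1 0
br2 0
br3 16
rat 2342
```

Run:
```python
from meas import *
c=grab("top");P=cloud(c);H=hsv(c)
i=(np.hypot(P[...,0]-.5275,P[...,1]-.288)<.03)&(c["z_map"]>0)
v,u=np.nonzero((np.abs(np.mgrid[:480,:640][0]-226)<12)&(np.abs(np.mgrid[:480,:640][1]-186)<12)&(H[...,1]<140)|((H[...,0]<11)&(np.abs(np.mgrid[:480,:640][0]-226)<12)&(np.abs(np.mgrid[:480,:640][1]-186)<12)))
q=P[v,u];print(len(q),np.percentile(q[:,2],[2,25,50,75,98]).round(3))
g=(H[...,0]<11)&(H[...,1]>120);v,u=np.nonzero(g[205:245,165:215]);print("clay px",len(v),P[v+205,u+165][:,2].round(3)[:20], (P[v+205,u+165][:20,:2]).round(3).tolist())
```

```text
261 [0.005 0.03  0.036 0.044 0.062]
clay px 0 [] []
```

```bash
python3 -c "
from bench import order;print(order.close_job())"
```

```text
the job is handed in; nothing more can be done
None
```

I handed the job in, and no verdict came back: the last images show the bowl back on its mat, the paddle on its cork, no stray balls and the funnel spout clear. The bowl pressed on the funnel mid-pour (about 12 N), it shifted about 15 mm some time after the second of six stirring turns, and the final image check couldn't confirm the square and ratchet unmoved.

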